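# Clamp down the spice rack and fill it with tins

## Task

Slide the wooden spice rack's tongue under the screw hold-down so that the steel plate on the tongue lies beneath the clamp foot, then turn the crank clockwise until the foot meets the plate and snug it with about half a turn more, without overtightening. Only then stand every small steel spice tin upright in the rack's channel, in one straight row with every tin close beside another. Leave the tall spice jar, the salt shaker and the other things where they are; put back any tin that gets knocked out of place.

Things in the scene. Friction and masses are not known exactly. Their poses are not given: they have to be found in the camera images.
- clamp: dark steel screw hold-down bolted to the worktop. Origin on the worktop straight below the vertical screw axis; column 80 mm away along +x (flange 50 to 125 mm along +x, 85 mm wide); an arm 64 to 86 mm high reaches from it to the screw (boss radius 19 mm, 60 to 88 mm high). The gap below is open to -x and to both y sides
- crank (a joint): crank angle, rad, grows clockwise seen from above, 0 to 23. At 0 the crank arm points along the clamp's +x and the free foot's face is 36 mm above the worktop; screw, crank and foot sink 12 mm a turn. Screw friction takes about 4.5 N at the knob, and each 10 N on the foot adds about 0.4 N; it stays where it is left
- knob_mid (a point): middle of the upright black crank knob, a cylinder 16 mm across and 42 mm tall that spins freely on its pin, 50 mm from the screw axis; 170 mm above the worktop at crank 0, sinking with the screw. The crank arm's top is 22 mm below this point. The knob can be held and led round the circle without regrasping
- foot (a joint): spring travel of the clamp foot into the screw end, m: 0 while free, grows once the foot presses on something, 8 N per mm, at most 22 mm (so half a turn past touching gives about 6 mm and 48 N)
- foot_face (a point): centre of the underside of the clamp foot, a rubber disc 32 mm across, on the screw axis
- rack: loose light wooden rack, 0.5 kg, 66 mm wide (x) and 262 mm long (y) without its tongue. Origin under the middle of its channel, z up, row along y. Channel floor 14 mm up, 50 mm wide (x), 250 mm long (y), with lips 8 mm wide and 8 mm higher than the floor all round (top 22 mm up). A tongue 50 mm wide and 14 mm thick sticks out along -y from y = -130 to y = -238 mm
- rack_plate (a point): centre of the top of the 44 mm square steel plate let into the tongue, 205 mm along the rack's -y from its origin, 14.5 mm above the worktop; x and y axes as the rack
- rack_row (a point): middle of the channel floor, 14 mm above the rack's underside; axes as the rack (y along the row)
- rack_grip (a point): the rack's centre of mass on its middle line, 44 mm along its -y from its origin, 14 mm above the worktop; a good place to hold the rack across its 66 mm width, fingers closing along the rack's x
- tin_0_mid (a point): one of the equal plain steel spice tins with slip lids: low cylinder 44 mm across and 38 mm tall, 0.1 kg, starts upright on the worktop; point at its centre, 19 mm above its underside (may be absent)
- tin_1_mid (a point): one of the equal plain steel spice tins with slip lids: low cylinder 44 mm across and 38 mm tall, 0.1 kg, starts upright on the worktop; point at its centre, 19 mm above its underside (may be absent)
- tin_2_mid (a point): one of the equal plain steel spice tins with slip lids: low cylinder 44 mm across and 38 mm tall, 0.1 kg, starts upright on the worktop; point at its centre, 19 mm above its underside (may be absent)
- tin_3_mid (a point): one of the equal plain steel spice tins with slip lids: low cylinder 44 mm across and 38 mm tall, 0.1 kg, starts upright on the worktop; point at its centre, 19 mm above its underside (may be absent)
- tin_4_mid (a point): one of the equal plain steel spice tins with slip lids: low cylinder 44 mm across and 38 mm tall, 0.1 kg, starts upright on the worktop; point at its centre, 19 mm above its underside (may be absent)
- shaker_mid (a point): bystander: clear salt shaker with a grey domed top, 44 mm across, 90 mm tall; point half-way up; leave it
- spice_jar_mid (a point): bystander: tall spice jar with a dark cap, 41 mm across, 105 mm tall; point half-way up; leave it
- pepper: bystander: dark wooden pepper mill, 58 mm across, 130 mm tall; origin at its underside
- mug: bystander: mug with a handle, 97 mm tall, origin at its underside
- egg_timer: bystander: round kitchen timer, 62 mm across, 48 mm tall; origin at its underside
- tea_candle: bystander: tea light in a cup, 38 mm across, 16 mm tall, behind the rack; origin at its underside
Things that resemble listed ones, but are neither listed nor needed, are in the scene too. What is shaped like the part that bears tin_1_mid but green or yellow is not meant.

How it is judged:
By the outcome, as a careful person would: the job done as asked, in the order asked, and still so for the second after the job is handed in, with the robot touching nothing.
Of tin_0, tin_1, tin_2, tin_3, tin_4 only 3 to 5 are there at a start; the rules pass over those that are not, and their reading is None.
At some moment in a run one of tin_2, tin_3, tin_4 may be knocked a few centimetres aside while the robot is not near it.
It also fails if it takes over 210 s, if anything falls off the work surface, if the arm or the gripper's body presses on something with over 40 N, if the wrist force passes 120 N, or if a joint passes its speed limit or range.

## Robot

A 6-joint arm with a two-finger parallel gripper is mounted at the origin on a cart in front of the work surface, level with it; the furniture and walls round the work are solid. World frame = base frame: x ahead of the robot, y to its left, z up, the work surface at z = 0. Lengths are in m, angles in rad, forces in N, time in s.
With the tool pointing down it reaches from about 0.425 to 0.95 m from the base axis. Payload 3.5 kg.
Tool frame: the origin (TCP) lies midway between the tips of the shut fingers; the grasp point (between the pads) lies 19 mm behind it (ctrl.pinch_z is the distance from the TCP to the grasp point, in m); z points along the fingers, y is the line along which they close (so a half turn about z gives the same grasp; the last joint's range is limited). The gripper opens to 85 mm and grips with 20 to 120 N. Pads are 22 mm wide; open, the fingers measure 114 mm over their backs; the gripper's body (76 mm by 85 mm) begins 54 mm behind the grasp point. The pads swing forward as they close: fully open they stand 13 mm farther back than shut.
Start: joints at [0.998, 0.286, 1.577, -0, 1.279, -0.15], TCP at [0.277, 0.616, 0.231] pointing down, gripper open.
Joint ranges: [-2.77, 2.77], [-0.9, 2.22], [0.21, 2.48], [-1.53, 4.67], [0.24, 2.81], [-2.84, 2.84]. Speed limits (rad/s): [2.79, 2.79, 3.14, 3.14, 3.14, 3.14].

## Interface

Orientations are given as a unit quaternion [x, y, z, w].
In Python, from plant import get_state, viewer, sign_off, ctrl gives the robot as it stands. The module is installed in compiled form; this text tells all that it offers.
- The arm moves only by the shell command python3 -m handwheel 'ROWS' [FORCE]. ROWS is JSON, a list that holds one entry, the list of rows, each a list of 5 numbers: the finger opening in m, from 0 to 0.0854, then the shift along the tool's x, y, z in m, then the turn about the tool's z in degrees. In form: [[[claw, x, y, z, spin], ...]]. A call has 1 to 12 rows; each row shifts and turns the commanded pose from where the row before left it, along the tool's axes as they then stand; what a row does not reach is not made up. A row lasts 1/12 s, in which the tool goes at most 41.7 mm and 7.16 degrees, less where a joint would pass 70% of its speed; a pose out of reach is approached as far as the arm can. A call is refused whole if a number of a shift passes 0.0417 or a number of a turn 7.16, either way. A call with a gripper value outside its range is refused whole. The fingers move at their own pace and stop on an object; FORCE is the grip in N (left out, the last holds). Time passes only in rows, so rows that do not move let the fingers close. It gives the time, the measured TCP pose, the force, the opening and the grip force at its end, in the units of the state.
- get_state(): the state, without advancing time (a new reading comes with each control period).
- viewer.read_camera(name): name is "scene" or "top" or "wrist"; returns the picture (480x640x3 uint8, blue, green, red); there is no depth.
- viewer.camera_params(name): a dict with "fov_y" (degrees; the focal length in pixels is half the picture's height over the tangent of half this angle, whatever the lens; pixels are square), "cx", "cy" (the principal point, pixels), "xyz" and "attitude" of the camera in the world; the wrist camera has in their place "hand_eye" (4x4, takes a point from camera to tool coordinates, whose origin is the TCP and whose axes are the flange's). Camera axes: x right, y up, looking along -z (the intrinsics and any distortion apply to the point x, -y, -z); pixel columns grow to the right and rows downward; lengths in m; the calibration is good to about 2 mm. The wrist camera is an equidistant fisheye: a pixel r from the principal point sees the ray r / f radians off the axis. A picture is of the moment at which its call begins: read the wrist's pose just before it. camera_params takes no time and is no camera call.
- sign_off(): hands the job in; it is judged then, once.
Trained networks look in the newest picture that a camera, given by its name, has taken for a name from the list of things; names that differ only in an ending like _2 or _b are one class to them, and where a whole thing is asked for, a point or a joint stands for the part that bears it (a point fixed in the world has none). Each returns a list of dicts, best first, with "confidence" (0 to 1); they miss things now and then, are a little off and sometimes report something else, mostly with a low value. They report only what shows in the picture. A call takes as long as a camera call. They do not tell look-alikes from the thing itself.
- viewer.look_for(camera, name): "extent" ([left, top, width, height] as shares, 0 to 1, of the picture: columns of its width, rows of its height, round what is visible of it).
- viewer.outline_of(camera, name): "mask" (480x640 bool, what is visible of it) and "extent" ([left, top, width, height] as shares, 0 to 1, of the picture: columns of its width, rows of its height, round what is visible of it).
- viewer.pinpoint(camera, name): "xy" ([column, row] as shares, 0 to 1, of the picture: columns of its width, rows of its height: a listed point, or the origin of a listed thing).
The state is a dict: "time": time; "qpos": joint angles; "dq": joint speeds; "joint_efforts": joint torques, N m; "eef_pos": TCP position; "tcp_rot": TCP orientation; "contact_force": force on the tool from outside, world axes, zero at the start; "wrist_torque": the same for the moment, N m; "opening": opening from 0.0 (shut) to 1.0 (fully open); "finger_force": force on a finger pad.
Only numpy, scipy, OpenCV 4.12 (cv2) and the standard library are available. Lean on these libraries where they do the work, as an engineer would, in place of code of your own. Each camera call takes 0.05 s, during which the arm holds its last target. There are 200 camera calls.

## Working session

There is one attempt and no reset: what is moved stays moved. The work goes in short steps, Python scripts to look and compute and a shell command to move; the robot and the scene stay as the last step left them, time stands still between calls to the robot, and variables do not carry over. Pictures are saved under pics/ and viewed, at most 14 in all, crops included, and the job is handed in when it is done.

```bash
mkdir -p pics; ls; cat > h.py <<'E'
import numpy as np,cv2
from plant import get_state, viewer, ctrl
from scipy.spatial.transform import Rotation as R
def cam(n):
    p=viewer.camera_params(n); f=240/np.tan(np.radians(p['fov_y'])/2); return p,f
def pose(n,p,s):
    if 'hand_eye' in p:
        H=np.array(p['hand_eye']);T=np.eye(4);T[:3,:3]=R.from_quat(s['tcp_rot']).as_matrix();T[:3,3]=s['eef_pos'];M=T@H
        return M[:3,:3],M[:3,3]
    a=np.array(p['attitude'],float)
    return (a if a.shape==(3,3) else R.from_quat(a).as_matrix()),np.array(p['xyz'])
def toworld(n,u,v,z,s=None):
    "pixel -> world on plane z"
    p,f=cam(n);A,c=pose(n,p,s)
    x=(u-p['cx'])/f;y=(v-p['cy'])/f
    if n=='wrist':
        r=np.hypot(x,y);k=np.sin(r)/r if r>1e-9 else 1;d=np.array([x*k,-y*k,-np.cos(r)])
    else: d=np.array([x,-y,-1])
    d=A@d;return c+d*(z-c[2])/d[2]
def topix(n,P,s=None):
    p,f=cam(n);A,c=pose(n,p,s);q=A.T@(np.array(P)-c);x,y,z=q[0],-q[1],-q[2]
    if n=='wrist':
        r=np.hypot(x,y);t=np.arctan2(r,z);x,y,z=x/r*t,y/r*t,1
    return p['cx']+f*x/z,p['cy']+f*y/z
E
python3 - <<'E'
from h import *
for n in ('scene','top','wrist'): print(n,viewer.camera_params(n))
print(get_state())
for n in ('scene','top','wrist'): cv2.imwrite(f'pics/{n}0.png',viewer.read_camera(n))
E
```

```text
pics
scene {'fov_y': 50.5496660395744, 'cx': 323.0760199335184, 'cy': 239.2382327936243, 'xyz': array([-0.3518429 ,  0.6665065 ,  0.77396288]), 'attitude': array([-0.23601632,  0.44519717,  0.76568364, -0.39978037])}
top {'fov_y': 52.88775658089578, 'cx': 325.71363980216944, 'cy': 240.44781591338958, 'xyz': array([0.39029624, 0.04904453, 1.31129457]), 'attitude': array([-0.05542458,  0.0466422 ,  0.71510696, -0.69525151])}
wrist {'fov_y': 65.70646984690485, 'cx': 320.2845586547213, 'cy': 236.8647137765963, 'hand_eye': array([[ 8.04675996e-04,  9.63612779e-01,  2.67300889e-01,
         6.71159251e-02],
       [ 9.99998856e-01, -1.11769429e-03,  1.01888710e-03,
         5.80582063e-04],
       [ 1.28057330e-03,  2.67299764e-01, -9.63612576e-01,
        -1.42780085e-01],
       [ 0.00000000e+00,  0.00000000e+00,  0.00000000e+00,
         1.00000000e+00]])}
{'time': 0.0, 'qpos': array([ 9.97958705e-01,  2.87200571e-01,  1.57817988e+00,  2.63771933e-05,
        1.27860863e+00, -1.50007774e-01]), 'dq': array([ 0.00040423,  0.00133238,  0.00074788, -0.00099671,  0.00026097,
        0.00163009]), 'joint_efforts': array([-4.11938781e-04, -4.05994749e+01, -2.92621171e+01, -1.70133453e-04,
        5.81205270e-03,  9.37313928e-06]), 'eef_pos': array([0.27659169, 0.6150056 , 0.22992235]), 'tcp_rot': array([ 2.09847108e-01,  9.77733479e-01, -1.11633721e-03, -4.35503737e-04]), 'contact_force': array([ 0.09754057, -0.3160487 ,  0.57057762]), 'wrist_torque': array([ 0.05120796,  0.06018941, -0.03258771]), 'finger_force': 0.0, 'opening': 1.001653382466282}
```

View pics/top0.png

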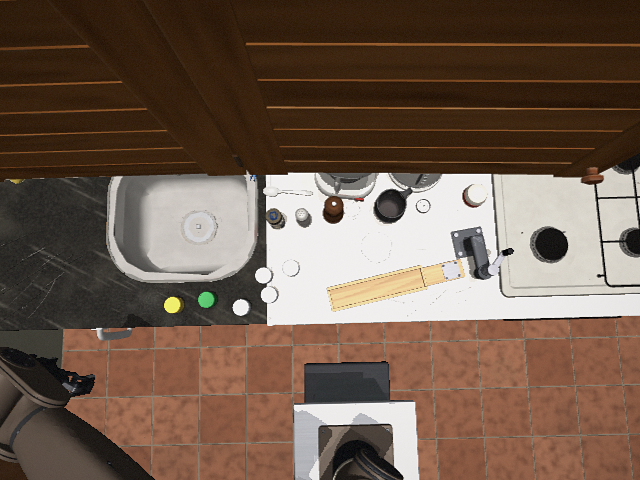

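View pics/scene0.png

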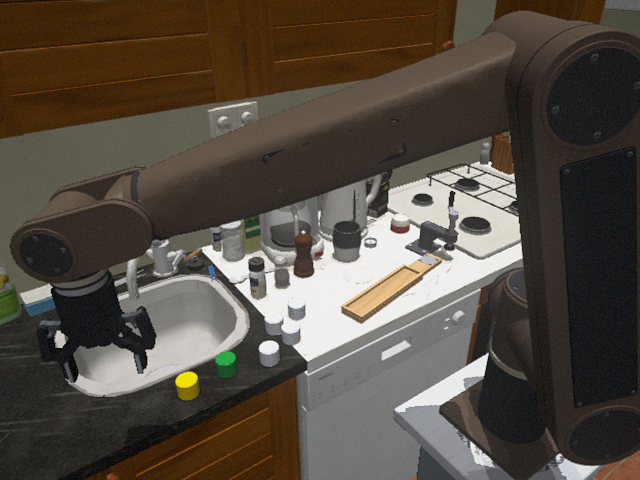

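```bash
python3 - <<'E'
from h import *
hs=dict(rack_plate=.0145,rack_row=.014,rack_grip=.014,knob_mid=.17,foot_face=.036,clamp=0,tin_1_mid=.019,shaker_mid=.045,spice_jar_mid=.0525,pepper=0,mug=0,egg_timer=0,tea_candle=0)
for n in ('top','scene'):
  for k,z in hs.items():
    for d in viewer.pinpoint(n,k):
      u,v=d['xy'][0]*640,d['xy'][1]*480
      print(n,k,round(d['confidence'],2),(round(u),round(v)),toworld(n,u,v,z).round(3))
print(get_state()['time'])
E
```

```text
top rack_plate 0.89 (451, 267) [ 0.498 -0.271  0.014]
top rack_plate 0.39 (243, 312) [0.393 0.289 0.014]
top rack_row 0.62 (392, 282) [ 0.461 -0.112  0.014]
top rack_row 0.55 (378, 288) [ 0.446 -0.073  0.014]
top rack_grip 0.8 (392, 282) [ 0.462 -0.113  0.014]
top knob_mid 0.82 (509, 251) [ 0.518 -0.372  0.17 ]
top clamp 0.7 (475, 273) [ 0.48  -0.339  0.   ]
top tin_1_mid 0.76 (240, 309) [0.401 0.296 0.019]
top tin_1_mid 0.74 (173, 305) [0.417 0.475 0.019]
top tin_1_mid 0.62 (205, 299) [0.43  0.389 0.019]
top shaker_mid 0.73 (303, 216) [0.641 0.121 0.045]
top spice_jar_mid 0.74 (279, 220) [0.633 0.186 0.052]
top pepper 0.77 (333, 213) [0.657 0.041 0.   ]
top mug 0.6 (393, 206) [ 0.671 -0.126  0.   ]
top egg_timer 0.85 (475, 196) [ 0.693 -0.355  0.   ]
top tea_candle 0.58 (425, 208) [ 0.664 -0.215  0.   ]
scene rack_plate 0.84 (427, 259) [ 0.492 -0.271  0.014]
scene rack_plate 0.42 (257, 278) [0.683 0.17  0.014]
scene rack_plate 0.31 (401, 229) [ 0.666 -0.331  0.014]
scene rack_row 0.76 (385, 292) [ 0.439 -0.068  0.014]
scene rack_grip 0.82 (392, 282) [ 0.464 -0.114  0.014]
scene knob
[... 283 characters left out ...]
433 0.383 0.019]
scene tin_1_mid 0.9 (271, 351) [0.408 0.285 0.019]
scene tin_1_mid 0.8 (186, 390) [0.407 0.477 0.019]
scene tin_1_mid 0.45 (296, 309) [0.505 0.159 0.019]
scene shaker_mid 0.89 (279, 272) [0.634 0.13  0.045]
scene shaker_mid 0.35 (348, 254) [ 0.602 -0.073  0.045]
scene shaker_mid 0.33 (445, 260) [ 0.426 -0.27   0.045]
scene spice_jar_mid 0.81 (256, 278) [0.635 0.196 0.052]
scene pepper 0.61 (306, 269) [0.663 0.027 0.   ]
scene mug 0.72 (351, 253) [ 0.663 -0.131  0.   ]
scene mug 0.41 (383, 295) [ 0.447 -0.07   0.   ]
scene mug 0.27 (306, 270) [0.658 0.03  0.   ]
scene egg_timer 0.15 (444, 258) [ 0.484 -0.333  0.   ]
scene tea_candle 0.42 (372, 242) [ 0.675 -0.22   0.   ]
1.45
```

The top view shows four silver tins, at px (264,274), (291,267), (269,295) and (240,309). The rack is at (395,283) with its plate at (451,270), and the clamp at (475,255) has its knob at (509,251). I'll write a planning helper and bring the wrist camera over the rack and clamp.

```bash
cat >> h.py <<'E'
def plan(x,y,z,yaw=None):
    "print tool-frame shift in mm and spin in deg to TCP target; yaw=direction of tool y in world deg (mod 180)"
    s=get_state();M=R.from_quat(s['tcp_rot']).as_matrix();cy=np.degrees(np.arctan2(M[1,1],M[0,1]))
    d=np.array([x,y,z])-s['eef_pos'];sp=0
    if yaw is not None: sp=-((yaw-cy+90)%180-90)
    N=M@R.from_euler('z',sp,degrees=True).as_matrix()
    print('spin %.1f'%sp,'shift before spin',(M.T@d*1e3).round(1),'after spin',(N.T@d*1e3).round(1),'yaw %.1f'%cy,'tcp',s['eef_pos'].round(4),'open %.3f F %s ff %.1f t %.1f'%(s['opening'],s['contact_force'].round(1),s['finger_force'],s['time']))
E
python3 - <<'E'
from h import *
plan(.44,-.18,.33,14.7)
for u,v in [(264,274),(291,267),(269,295),(240,309)]: print(toworld('top',u,v,.036).round(3))
E
```

```text
spin 51.1 shift before spin [-475.1 -658.6  -98.7] after spin [-810.9  -44.1  -98.7] yaw 65.8 tcp [0.2769 0.6156 0.2313] open 1.000 F [ 0.9 -0.6  0. ] ff 0.0 t 1.4
[0.491 0.228 0.036]
[0.508 0.156 0.036]
[0.435 0.216 0.036]
[0.401 0.292 0.036]
```

```bash
python3 -m handwheel '[[[0.085,0,0,-0.0125,6.4],[0.085,0,0,-0.0125,6.4],[0.085,0,0,-0.0125,6.4],[0.085,0,0,-0.0125,6.4],[0.085,0,0,-0.0125,6.4],[0.085,0,0,-0.0125,6.4],[0.085,0,0,-0.0125,6.4],[0.085,0,0,-0.0125,6.4]]]' && python3 -m handwheel '[[[0.085,-0.0338,-0.0018,0,0],[0.085,-0.0338,-0.0018,0,0],[0.085,-0.0338,-0.0018,0,0],[0.085,-0.0338,-0.0018,0,0],[0.085,-0.0338,-0.0018,0,0],[0.085,-0.0338,-0.0018,0,0],[0.085,-0.0338,-0.0018,0,0],[0.085,-0.0338,-0.0018,0,0],[0.085,-0.0338,-0.0018,0,0],[0.085,-0.0338,-0.0018,0,0],[0.085,-0.0338,-0.0018,0,0],[0.085,-0.0338,-0.0018,0,0]]]' && python3 -m handwheel '[[[0.085,-0.0338,-0.0018,0,0],[0.085,-0.0338,-0.0018,0,0],[0.085,-0.0338,-0.0018,0,0],[0.085,-0.0338,-0.0018,0,0],[0.085,-0.0338,-0.0018,0,0],[0.085,-0.0338,-0.0018,0,0],[0.085,-0.0338,-0.0018,0,0],[0.085,-0.0338,-0.0018,0,0],[0.085,-0.0338,-0.0018,0,0],[0.085,-0.0338,-0.0018,0,0],[0.085,-0.0338,-0.0018,0,0],[0.085,-0.0338,-0.0018,0,0]]]'
python3 - <<'E'
from h import *
plan(.44,-.18,.33,14.7)
s=get_state();im=viewer.read_camera('wrist');cv2.imwrite('pics/w1.png',im)
for k,z in dict(rack_plate=.0145,rack_row=.014,rack_grip=.014,knob_mid=.165,foot_face=.036,clamp=0).items():
    for d in viewer.pinpoint('wrist',k)[:2]:
      u,v=d['xy'][0]*640,d['xy'][1]*480
      print(k,round(d['confidence'],2),(round(u),round(v)),toworld('wrist',u,v,z,s).round(4))
E
```

```text
time: 2.12
eef_pos: [0.2769, 0.6155, 0.332]
tcp_rot: [0.614, 0.789, 0.0, -0.0]
contact_force: [-0.6, 0.1, 0.6]
opening: 0.995
finger_force: 0.0
time: 3.12
eef_pos: [0.3579, 0.2161, 0.3316]
tcp_rot: [0.611, 0.791, 0.0, 0.0]
contact_force: [0.7, -0.1, 0.9]
opening: 0.998
finger_force: 0.0
time: 4.12
eef_pos: [0.4392, -0.1822, 0.3316]
tcp_rot: [0.612, 0.791, 0.0, 0.0]
contact_force: [1.0, -0.9, 0.2]
opening: 0.994
finger_force: 0.0
spin -0.2 shift before spin [1.9 1.3 1.6] after spin [1.9 1.3 1.6] yaw 14.5 tcp [ 0.4392 -0.1822  0.3316] open 0.994 F [ 1.  -0.9  0.2] ff 0.0 t 4.1
rack_plate 0.74 (339, 266) [ 0.4891 -0.2732  0.0145]
rack_plate 0.64 (470, 248) [ 0.6585 -0.2042  0.0145]
rack_row 0.75 (352, 104) [ 0.4503 -0.068   0.014 ]
rack_grip 0.9 (349, 139) [ 0.4575 -0.1109  0.014 ]
knob_mid 0.68 (346, 401) [ 0.5167 -0.369   0.165 ]
foot_face 0.47 (319, 317) [ 0.4801 -0.3411  0.036 ]
clamp 0.81 (322, 302) [ 0.4826 -0.3361 -0.    ]
clamp 0.16 (468, 248) [ 0.6627 -0.208   0.    ]
```

View pics/w1.png

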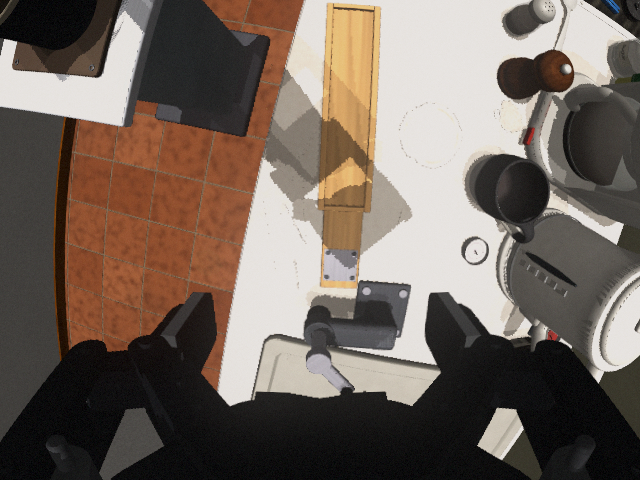

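```bash
python3 - <<'E'
import cv2
im=cv2.imread('pics/w1.png')[200:410,270:450]
cv2.imwrite('pics/w1c.png',cv2.resize(im,None,fx=2.8,fy=2.8,interpolation=cv2.INTER_CUBIC))
E
```

```text
(no output)
```

View pics/w1c.png

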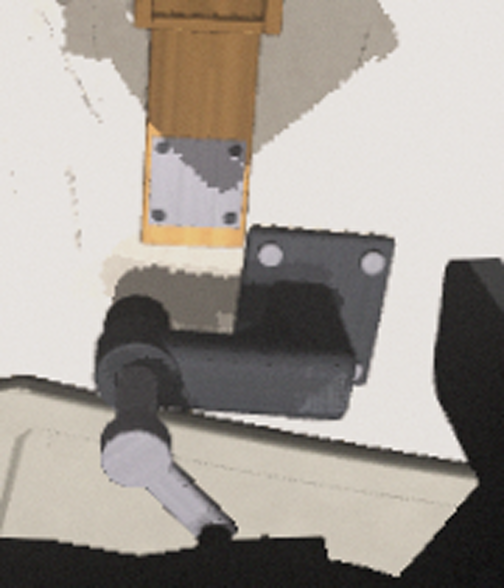

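```bash
python3 - <<'E'
from h import *
s=get_state()
W=lambda a,b,z:toworld('wrist',270+a/2.8,200+b/2.8,z,s)[:2]
P=[W(*q,.0145) for q in [(152,137),(246,139),(240,227),(148,224)]]
print('plate c',np.mean(P,0).round(4)); e=P[1]-P[0]+P[2]-P[3]; print('len',np.linalg.norm(e)/2,'yaw x',np.degrees(np.arctan2(e[1],e[0])))
e=P[0]-P[3]+P[1]-P[2];print('len',np.linalg.norm(e)/2,'yaw y-90',np.degrees(np.arctan2(e[1],e[0]))-90)
w=lambda u,v:toworld('wrist',u,v,.022,s)[:2]
print('rack edge yaw',[np.degrees(np.arctan2(*(b-a)[::-1]))-90 for a,b in [(w(318,206),w(328,4)),(w(370,211),w(380,6))]])
for z in(0,.008):
    F=[W(*q,z) for q in [(250,225),(394,238),(365,383)]]
    L=np.array([[.05,.0425],[.125,.0425],[.125,-.0425]]);F=np.array(F)
    A=L-L.mean(0);B=F-F.mean(0);th=np.arctan2((A[:,0]*B[:,1]-A[:,1]*B[:,0]).sum(),(A*B).sum())
    Q=np.array([[np.cos(th),-np.sin(th)],[np.sin(th),np.cos(th)]]);o=F.mean(0)-Q@L.mean(0)
    print(z,'clamp yaw',np.degrees(th),'origin',o.round(4),'res mm',((F-o-L@Q.T)*1e3).round(1).tolist())
    k=np.array([.5167,-.370])-o;print('knob',np.linalg.norm(k),np.degrees(np.arctan2(k[1],k[0])))
print('screw top ~z.15',W(138,457,.15),'boss top',W(135,375,.088))
E
```

```text
plate c [ 0.4903 -0.2682]
len 0.04388110979169252 yaw x 12.892631742837803
len 0.04384728423251762 yaw y-90 12.590068162084663
rack edge yaw [np.float64(11.947079843431965), np.float64(12.264584022106618)]
0 clamp yaw 8.812547452540208 origin [ 0.4809 -0.3381] res mm [[0.2, 0.4], [-0.5, -0.3], [0.4, -0.2]]
knob 0.04792698927780066 -41.76044857549269
0.008 clamp yaw 8.812547452540208 origin [ 0.4783 -0.3348] res mm [[1.1, 0.1], [-0.9, -0.8], [-0.2, 0.7]]
knob 0.052073112815811555 -42.54738167431348
screw top ~z.15 [ 0.47930286 -0.33382786] boss top [ 0.47800179 -0.33454575]
```

The crop gives the plate centre at about (0.491,-0.2695) and rack yaw about 12.3°. The clamp axis is at about (0.4795,-0.336) with yaw about 8.8°, and the crank stands at about 51°. I'll grasp the rack now.

```bash
python3 - <<'E'
from h import *
plan(.4567,-.112,.0,12.3)
print('front edge',toworld('top',300,323,0),toworld('top',450,320,0))
E
```

```text
spin 2.4 shift before spin [ 60.7  33.9 331.5] after spin [ 62.1  31.3 331.5] yaw 14.7 tcp [ 0.4392 -0.1793  0.3315] open 0.994 F [-0.2  1.  -1.4] ff 0.0 t 4.5
front edge [0.35968424 0.13777139 0.        ] [ 0.35685684 -0.26341735  0.        ]
```

```bash
python3 -m handwheel '[[[0.085,0,0,0,2.4],[0.085,0.0124,0.0062,0.03,0],[0.085,0.0124,0.0062,0.03,0],[0.085,0.0124,0.0062,0.03,0],[0.085,0.0124,0.0062,0.03,0],[0.085,0.0124,0.0062,0.03,0],[0.085,0,0,0.04,0],[0.085,0,0,0.03,0],[0.085,0,0,0.02,0],[0.085,0,0,0,0]]]'
python3 - <<'E'
from h import *
plan(.4567,-.112,.0,12.3)
s=get_state();im=viewer.read_camera('wrist');cv2.imwrite('pics/w2.png',im)
for k in('rack_grip','rack_row','rack_plate'):
  for d in viewer.pinpoint('wrist',k)[:1]: print(k,d['confidence'],toworld('wrist',d['xy'][0]*640,d['xy'][1]*480,.014,s))
E
```

```text
time: 5.3
eef_pos: [0.4529, -0.1102, 0.0868]
tcp_rot: [0.627, 0.779, -0.001, -0.005]
contact_force: [-0.0, 0.1, 0.1]
opening: 1.0
finger_force: 0.0
spin 0.0 shift before spin [-3.1  4.  86.7] after spin [-3.1  4.  86.7] yaw 12.3 tcp [ 0.4529 -0.1102  0.0868] open 1.000 F [-0.   0.1  0.1] ff 0.0 t 5.3
rack_grip 0.64 [ 0.45553835 -0.11305914  0.014     ]
rack_row 0.85 [ 0.4491496  -0.07099086  0.014     ]
```

View pics/w2.png

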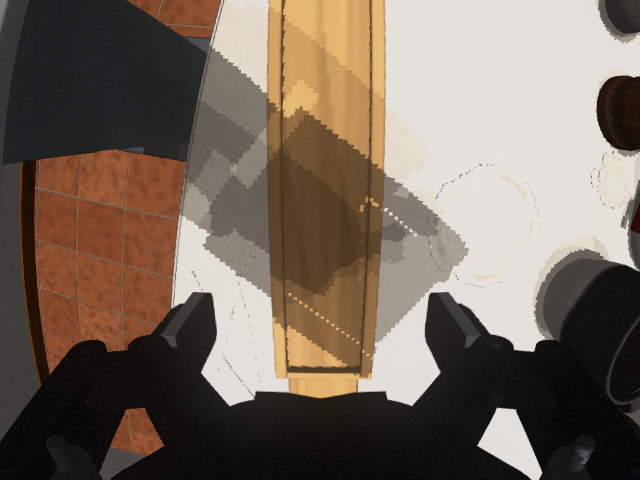

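```bash
python3 -m handwheel '[[[0.085,-0.002,0.0035,0.03,0],[0.085,0,0,0.03,0],[0.085,0,0,0.02,0],[0.085,0,0,0.006,0],[0.05,0,0,0,0],[0.05,0,0,0,0],[0.05,0,0,0,0],[0.05,0,0,0,0],[0.05,0,0,0,0],[0.05,0,0,0,0]]]' 40
python3 -c "
from h import *
plan(.4567,-.112,.0,12.3)"
```

```text
time: 6.33
eef_pos: [0.461, -0.1148, 0.007]
tcp_rot: [0.629, 0.778, 0.0, 0.0]
contact_force: [-3.7, 0.8, 7.2]
opening: 0.755
finger_force: 46.9
spin -0.2 shift before spin [ 3.7 -3.6  7. ] after spin [ 3.7 -3.6  7. ] yaw 12.1 tcp [ 0.461  -0.1148  0.007 ] open 0.755 F [-3.7  0.8  7.2] ff 46.9 t 6.3
```

```bash
python3 -m handwheel '[[[0.05,0,0,-0.002,0],[0.05,0,0,0,1.3],[0.05,0,0,0,1.3],[0.05,0,0,0,1.3],[0.05,0,0,0,1.2],[0.05,-0.008,0,0,0],[0.05,-0.008,0,0,0],[0.05,-0.008,0,0,0],[0.05,-0.008,0,0,0],[0.05,-0.008,0,0,0],[0.05,0,0,0,0]]]'
python3 - <<'E'
from h import *
plan(.4602,-.179,.007,7)
s=get_state();
for n in('wrist','top','scene'):
 im=viewer.read_camera(n);cv2.imwrite(f'pics/{n}3.png',im)
 for k,z in dict(rack_plate=.0145,rack_row=.014,foot_face=.0343,clamp=0).items():
  for d in viewer.pinpoint(n,k)[:1]: print(n,k,round(d['confidence'],2),toworld(n,d['xy'][0]*640,d['xy'][1]*480,z,s).round(4))
a=cv2.resize(cv2.imread('pics/top3.png')[200:320,310:530],(800,436),interpolation=2)
cv2.imwrite('pics/top3c.png',a)
E
```

```text
time: 7.25
eef_pos: [0.466, -0.1563, 0.0076]
tcp_rot: [0.663, 0.749, -0.0, 0.001]
contact_force: [0.4, -0.3, -4.0]
opening: 0.761
finger_force: 45.6
spin -0.0 shift before spin [-21.8  -8.5   0.6] after spin [-21.8  -8.5   0.6] yaw 7.0 tcp [ 0.466  -0.1563  0.0076] open 0.761 F [ 0.4 -0.3 -4. ] ff 45.6 t 7.2
wrist rack_plate 0.2 [ 0.6486 -0.1962  0.0145]
wrist rack_row 0.86 [ 0.462  -0.1101  0.014 ]
top rack_plate 0.76 [ 0.4852 -0.3118  0.0145]
top rack_row 0.71 [ 0.4559 -0.1057  0.014 ]
top clamp 0.97 [ 0.4851 -0.3378  0.    ]
scene rack_row 0.96 [ 0.4562 -0.1101  0.014 ]
```

View pics/top3c.png

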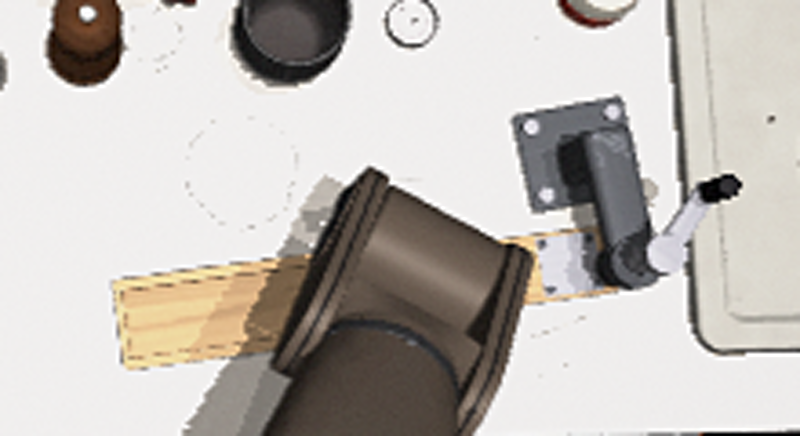

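```bash
python3 - <<'E'
from h import *
W=lambda a,b,z:toworld('top',310+a/(800/220),200+b/(436/120),z)[:2]
for z in(0,.004,.008):
    F=np.array([W(*q,z) for q in [(512,117),(620,97),(532,213)]])
    L=np.array([[.125,.0425],[.125,-.0425],[.05,.0425]])
    A=L-L.mean(0);B=F-F.mean(0);th=np.arctan2((A[:,0]*B[:,1]-A[:,1]*B[:,0]).sum(),(A*B).sum())
    Q=np.array([[np.cos(th),-np.sin(th)],[np.sin(th),np.cos(th)]]);o=F.mean(0)-Q@L.mean(0)
    print(z,'clamp yaw',np.degrees(th),'origin',o.round(4),'res mm',((F-o-L@Q.T)*1e3).round(1).tolist())
print('screw top',W(665,254,.15),'knob top',W(730,186,.189),'knobdet',[ (round(d['confidence'],2),toworld('top',d['xy'][0]*640,d['xy'][1]*480,.168).round(4)) for d in viewer.pinpoint('top','knob_mid')[:1]])
E
```

```text
0 clamp yaw 8.58573735910933 origin [ 0.4773 -0.3405] res mm [[-0.4, -0.9], [-0.2, 0.9], [0.6, 0.0]]
0.004 clamp yaw 8.585737359109283 origin [ 0.4767 -0.3394] res mm [[-0.5, -1.0], [-0.3, 1.1], [0.8, -0.0]]
0.008 clamp yaw 8.585737359109288 origin [ 0.4761 -0.3383] res mm [[-0.5, -1.1], [-0.4, 1.2], [0.9, -0.1]]
screw top [ 0.47634876 -0.33770737] knob top [ 0.51588367 -0.36949418] knobdet [(0.71, array([ 0.5188, -0.3672,  0.168 ]))]
```

```bash
python3 -m handwheel '[[[0.05,-0.006,-0.0035,0,0],[0.05,-0.006,-0.0035,0,0],[0.05,-0.006,-0.0032,0,0],[0.05,-0.0055,0,0,0],[0.05,0,0,0.002,0],[0.05,0,0,0,0],[0.05,0,0,0,0]]]'
python3 - <<'E'
from h import *
plan(.4602,-.179,.007,7)
E
```

```text
time: 8.63
eef_pos: [0.4583, -0.1806, 0.007]
tcp_rot: [0.662, 0.749, -0.001, 0.0]
contact_force: [-6.0, -2.4, 5.2]
opening: 0.76
finger_force: 46.7
spin 0.1 shift before spin [1.4 2.  0. ] after spin [1.4 2.  0. ] yaw 7.1 tcp [ 0.4583 -0.1806  0.007 ] open 0.760 F [-6.  -2.4  5.2] ff 46.7 t 8.6
```

```bash
python3 -m handwheel '[[[0.085,0,0,0,0],[0.085,0,0,0,0],[0.085,0,0,0,0],[0.085,0,0,-0.005,0],[0.085,0,0,-0.03,0],[0.085,0,0,-0.04,0],[0.085,0,0,-0.04,0],[0.085,0,0,-0.04,0],[0.085,0,0,-0.04,0],[0.085,0,0,-0.04,0],[0.085,0,0,-0.02,0],[0.05,0,0,0,7]]]'
python3 - <<'E'
from h import *
plan(.5165,-.3695,.155,0)
s=get_state();n='wrist'
im=viewer.read_camera(n);cv2.imwrite(f'pics/{n}4.png',im)
for k,z in dict(rack_plate=.0145,rack_row=.014,knob_mid=.168,clamp=0).items():
  for d in viewer.pinpoint(n,k)[:1]: print(n,k,round(d['confidence'],2),toworld(n,d['xy'][0]*640,d['xy'][1]*480,z,s).round(4))
E
```

```text
time: 9.63
eef_pos: [0.4608, -0.1802, 0.2682]
tcp_rot: [0.707, 0.707, 0.001, 0.007]
contact_force: [-0.1, -0.5, 0.6]
opening: 0.877
finger_force: 0.0
spin 0.0 shift before spin [-188.5   54.4  115.2] after spin [-188.5   54.4  115.2] yaw 0.0 tcp [ 0.4608 -0.1802  0.2682] open 0.877 F [-0.1 -0.5  0.6] ff 0.0 t 9.6
wrist rack_plate 0.95 [ 0.472  -0.336   0.0145]
wrist rack_row 0.85 [ 0.4536 -0.1333  0.014 ]
wrist knob_mid 0.41 [ 0.5825 -0.1179  0.168 ]
wrist clamp 0.8 [ 0.4786 -0.3381  0.    ]
```

View pics/wrist4.png

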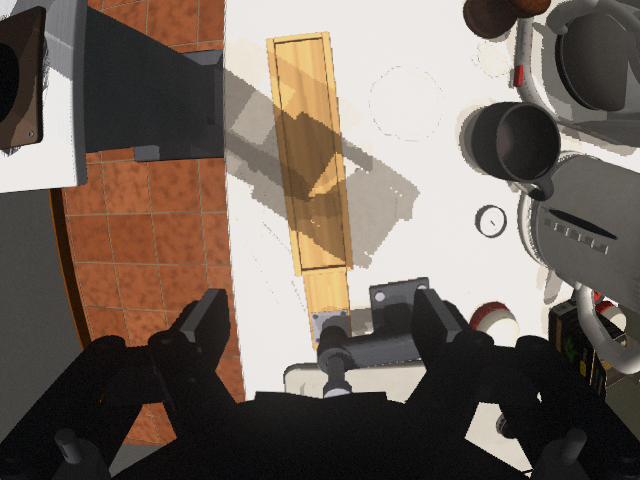

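```bash
python3 -m handwheel '[[[0.05,-0.0315,0.009,0,0],[0.05,-0.0315,0.009,0,0],[0.05,-0.0315,0.009,0,0],[0.05,-0.0315,0.009,0,0],[0.05,-0.0315,0.009,0,0],[0.05,-0.0315,0.009,0,0],[0.05,0,0,0.02,0],[0.05,0,0,0.03,0],[0.05,0,0,0,0],[0.05,0,0,0,0]]]'
python3 - <<'E'
from h import *
plan(.5165,-.3695,.155,0)
s=get_state();n='wrist'
im=viewer.read_camera(n);cv2.imwrite(f'pics/{n}5.png',im)
for k,z in dict(rack_plate=.0145,rack_row=.014,knob_mid=.168,clamp=0).items():
  for d in viewer.pinpoint(n,k)[:1]: print(n,k,round(d['confidence'],2),toworld(n,d['xy'][0]*640,d['xy'][1]*480,z,s).round(4))
E
```

```text
time: 10.72
eef_pos: [0.5108, -0.3663, 0.2065]
tcp_rot: [0.706, 0.708, 0.0, -0.004]
contact_force: [-0.4, 0.2, 0.3]
opening: 0.585
finger_force: 0.0
spin 0.1 shift before spin [-3.6  6.  51.4] after spin [-3.5  6.  51.4] yaw 0.1 tcp [ 0.5108 -0.3663  0.2065] open 0.585 F [-0.4  0.2  0.3] ff 0.0 t 10.7
wrist knob_mid 0.82 [ 0.5193 -0.3685  0.168 ]
wrist clamp 0.76 [ 0.4771 -0.3372  0.    ]
```

View pics/wrist5.png

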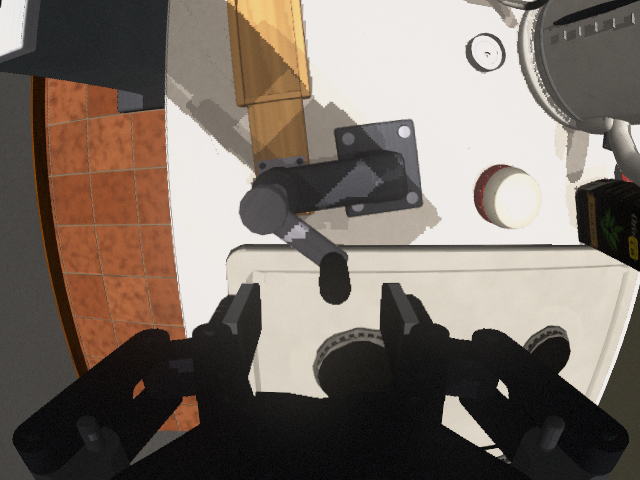

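```bash
python3 -m handwheel '[[[0.05,-0.003,0.0065,0.005,0],[0.05,0,0,0.015,0],[0.05,0,0,0.015,0],[0.05,0,0,0.0155,0],[0.01,0,0,0,0],[0.01,0,0,0,0],[0.01,0,0,0,0],[0.01,0,0,0,0],[0.01,0,0,0,0],[0.01,0,0,0,0]]]' 40
python3 - <<'E'
from h import *
plan(.518,-.369,.155,0)
s=get_state();o=np.array([.478,-.3372]);k=s['eef_pos'][:2]-o;print(np.linalg.norm(k),np.degrees(np.arctan2(k[1],k[0])),s['wrist_torque'])
E
```

```text
time: 11.8
eef_pos: [0.5186, -0.371, 0.1608]
tcp_rot: [0.707, 0.708, -0.0, 0.0]
contact_force: [-3.4, 1.2, 0.8]
opening: 0.172
finger_force: 39.1
spin 0.1 shift before spin [ 2.  -0.6  5.8] after spin [ 2.  -0.6  5.8] yaw 0.1 tcp [ 0.5186 -0.371   0.1608] open 0.172 F [-3.4  1.2  0.8] ff 39.1 t 11.8
0.05278458601319062 -39.77954963861095 [0.0616243  0.5536032  0.03253408]
```

```bash
python3 -m handwheel '[[[0.03,0,0,0,0],[0.03,0,0,0,0],[0.03,0.001,0,0.005,0],[0.01,0,0,0,0],[0.01,0,0,0,0],[0.01,0,0,0,0],[0.01,0,0,0,0]]]' 50
python3 - <<'E'
from h import *
plan(.518,-.369,.155,0)
for p0 in (-37,):
  for i in range(18):
    m=np.radians(p0-20*i-10);print(p0-20*i-20,round(-.01736*np.cos(m),4),round(.01736*np.sin(m),4))
E
```

```text
time: 12.38
eef_pos: [0.5184, -0.3693, 0.1544]
tcp_rot: [0.707, 0.708, -0.0, -0.001]
contact_force: [-1.6, 1.6, -0.8]
opening: 0.173
finger_force: 48.7
spin 0.1 shift before spin [ 0.3 -0.4 -0.6] after spin [ 0.3 -0.4 -0.6] yaw 0.1 tcp [ 0.5184 -0.3693  0.1544] open 0.173 F [-1.6  1.6 -0.8] ff 48.7 t 12.4
-57 -0.0118 -0.0127
-77 -0.0068 -0.016
-97 -0.0009 -0.0173
-117 0.0051 -0.0166
-137 0.0104 -0.0139
-157 0.0146 -0.0095
-177 0.0169 -0.0039
-197 0.0172 0.0021
-217 0.0155 0.0079
-237 0.0118 0.0127
-257 0.0068 0.016
-277 0.0009 0.0173
-297 -0.0051 0.0166
-317 -0.0104 0.0139
-337 -0.0146 0.0095
-357 -0.0169 0.0039
-377 -0.0172 -0.0021
-397 -0.0155 -0.0079
```

```bash
python3 -m handwheel '[[[0.01,-0.0118,-0.0127,0.0007,0],[0.01,-0.0068,-0.016,0.0007,0],[0.01,-0.0009,-0.0173,0.0007,0],[0.01,0.0051,-0.0166,0.0006,0],[0.01,0.0104,-0.0139,0.0007,0],[0.01,0.0146,-0.0095,0.0007,0],[0.01,0,0,0,0],[0.01,0,0,0,0]]]'
python3 - <<'E'
from h import *
plan(.432,-.3568,.155,0)
s=get_state();print(s['wrist_torque'])
E
```

```text
time: 13.05
eef_pos: [0.4316, -0.3583, 0.1504]
tcp_rot: [0.707, 0.708, -0.0, -0.002]
contact_force: [-4.2, 2.0, 0.4]
opening: 0.171
finger_force: 49.5
spin 0.1 shift before spin [ 1.5  0.3 -4.6] after spin [ 1.5  0.3 -4.6] yaw 0.1 tcp [ 0.4316 -0.3583  0.1504] open 0.171 F [-4.2  2.   0.4] ff 49.5 t 13.1
[ 0.39237224  0.78670217 -0.0189503 ]
```

Forces stay small and the circle tracks well, so I'll carry on for another 340° or so.

```bash
python3 -m handwheel '[[[0.01,0.0169,-0.0039,0.0007,0],[0.01,0.0172,0.0021,0.0007,0],[0.01,0.0155,0.0079,0.0006,0],[0.01,0.0118,0.0127,0.0007,0],[0.01,0.0068,0.016,0.0007,0],[0.01,0.0009,0.0173,0.0006,0],[0.01,-0.0051,0.0166,0.0007,0],[0.01,-0.0104,0.0139,0.0007,0],[0.01,-0.0146,0.0095,0.0006,0],[0.01,-0.0169,0.0039,0.0007,0],[0.01,-0.0172,-0.0021,0.0007,0],[0.01,-0.0155,-0.0079,0.0006,0]]]'
python3 -m handwheel '[[[0.01,-0.0118,-0.0127,0.0007,0],[0.01,-0.0068,-0.016,0.0007,0],[0.01,-0.0009,-0.0173,0.0006,0],[0.01,0.0051,-0.0166,0.0007,0],[0.01,0.0104,-0.0139,0.0007,0],[0.01,0.0146,-0.0095,0.0006,0],[0.01,0,0,0,0],[0.01,0,0,0,0]]]'
python3 - <<'E'
from h import *
plan(.432,-.3568,.155,0)
s=get_state();print(s['wrist_torque'])
n='scene';im=viewer.read_camera(n);cv2.imwrite('pics/sc6.png',im)
cv2.imwrite('pics/sc6c.png',cv2.resize(im[160:300,360:500],(600,600),interpolation=2))
for k,z in dict(knob_mid=.168-.0185,foot_face=.0165).items():
  for d in viewer.pinpoint(n,k)[:1]: print(n,k,round(d['confidence'],2),toworld(n,d['xy'][0]*640,d['xy'][1]*480,z,s).round(4))
E
```

```text
time: 14.05
eef_pos: [0.5194, -0.3685, 0.1422]
tcp_rot: [0.706, 0.708, 0.001, -0.003]
contact_force: [-4.7, 9.0, 1.7]
opening: 0.174
finger_force: 50.0
time: 14.72
eef_pos: [0.432, -0.3589, 0.1385]
tcp_rot: [0.706, 0.708, -0.0, -0.002]
contact_force: [-5.1, 0.6, 1.0]
opening: 0.173
finger_force: 49.9
spin 0.1 shift before spin [  2.2  -0.  -16.5] after spin [  2.2  -0.  -16.5] yaw 0.1 tcp [ 0.432  -0.3589  0.1385] open 0.173 F [-5.1  0.6  1. ] ff 49.9 t 14.7
[0.22712374 0.93601668 0.02210407]
scene knob_mid 0.72 [ 0.4355 -0.3719  0.1495]
scene foot_face 0.37 [ 0.4782 -0.3201  0.0165]
```

View pics/sc6c.png

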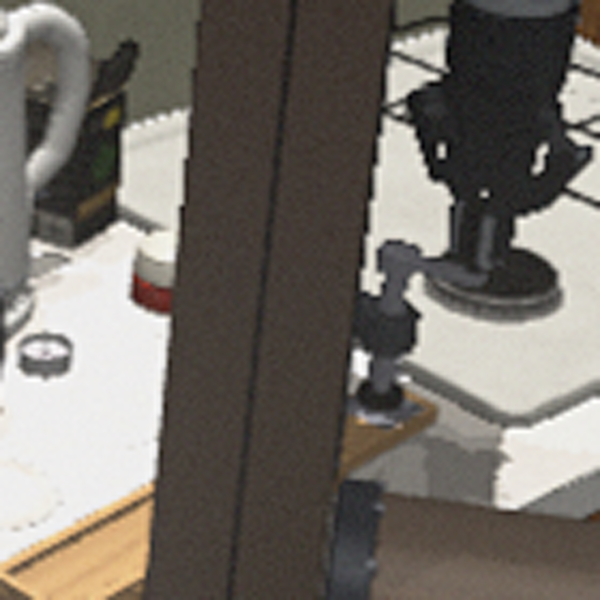

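The foot hangs just above the plate and is well centred on it. About 120° remain to contact, plus 180° to snug, which makes 15 more rows.

```bash
python3 -m handwheel '[[[0.01,0.0169,-0.0039,0.0007,0],[0.01,0.0172,0.0021,0.0007,0],[0.01,0.0155,0.0079,0.0006,0],[0.01,0.0118,0.0127,0.0007,0],[0.01,0.0068,0.016,0.0007,0],[0.01,0.0009,0.0173,0.0006,0],[0.01,0,0,0,0]]]'
python3 -c "
from h import *
s=get_state();print(s['contact_force'],s['wrist_torque'])"
python3 -m handwheel '[[[0.01,-0.0051,0.0166,0.0007,0],[0.01,-0.0104,0.0139,0.0007,0],[0.01,-0.0146,0.0095,0.0006,0],[0.01,-0.0169,0.0039,0.0007,0],[0.01,-0.0172,-0.0021,0.0007,0],[0.01,-0.0155,-0.0079,0.0006,0],[0.01,-0.0118,-0.0127,0.0007,0],[0.01,-0.0068,-0.016,0.0007,0],[0.01,-0.0009,-0.0173,0.0006,0],[0.01,0,0,0,0],[0.01,0,0,0,0]]]'
python3 - <<'E'
from h import *
plan(.4719,-.3868,.128,0)
s=get_state();print(s['wrist_torque'])
E
```

```text
time: 15.45
eef_pos: [0.4872, -0.2906, 0.1343]
tcp_rot: [0.706, 0.708, 0.0, 0.001]
contact_force: [2.1, -3.2, -3.4]
opening: 0.171
finger_force: 49.8
[ 2.12194324 -3.22766657 -3.35502799] [-0.45635865 -0.43856435  0.00128261]
time: 16.37
eef_pos: [0.4726, -0.3896, 0.1287]
tcp_rot: [0.707, 0.707, 0.0, -0.0]
contact_force: [-1.1, 0.0, -1.5]
opening: 0.174
finger_force: 50.0
spin 0.0 shift before spin [ 2.7 -0.7  0.7] after spin [ 2.7 -0.7  0.7] yaw 0.0 tcp [ 0.4726 -0.3896  0.1287] open 0.174 F [-1.1  0.  -1.5] ff 50.0 t 16.4
[-0.04841946  0.18320771 -0.00760457]
```

```bash
python3 -m handwheel '[[[0.045,0,0,0,0],[0.045,0,0,0,0],[0.045,0,0,0,0],[0.045,0,0,-0.015,0],[0.045,0,0,-0.03,0],[0.05,0,0,-0.04,0],[0.05,0.04,0,-0.02,0],[0.05,0.04,0,0,0],[0.05,0,0,0,0],[0.05,0,0,0,0]]]'
python3 - <<'E'
from h import *
s=get_state();n='wrist'
im=viewer.read_camera(n);cv2.imwrite(f'pics/{n}7.png',im);print(s['eef_pos'])
for k,z in dict(rack_row=.014,knob_mid=.142,clamp=0).items():
  for d in viewer.pinpoint(n,k)[:1]: print(n,k,round(d['confidence'],2),toworld(n,d['xy'][0]*640,d['xy'][1]*480,z,s).round(4))
E
```

```text
time: 17.2
eef_pos: [0.4734, -0.3105, 0.2333]
tcp_rot: [0.706, 0.709, -0.0, 0.001]
contact_force: [-0.3, -0.5, -0.1]
opening: 0.587
finger_force: 0.0
[ 0.47338536 -0.31048676  0.23334178]
wrist rack_row 0.73 [ 0.4547 -0.1352  0.014 ]
wrist knob_mid 0.87 [ 0.4717 -0.3856  0.142 ]
wrist clamp 0.78 [ 0.479  -0.3395  0.    ]
```

View pics/wrist7.png

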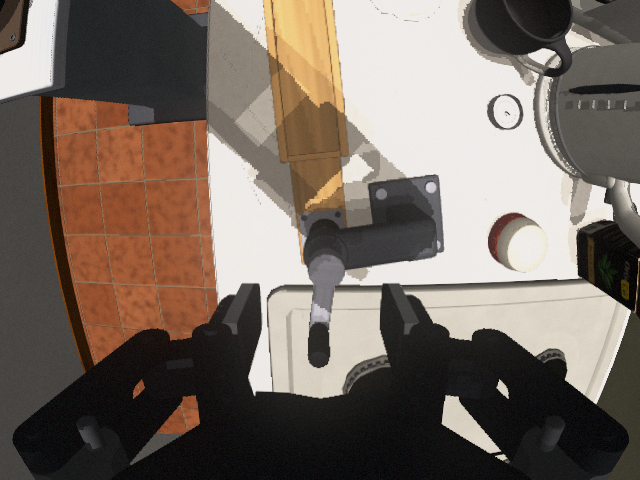

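The knob sits at about -97.5°, so the crank is at about 826°, which means roughly 6 mm of spring travel: snug. Next I'll fly to the tins and measure them.

```bash
python3 -m handwheel '[[[0.05,0.02,0,-0.03,0],[0.05,0.04,0,-0.03,0],[0.05,0.04,0,0,0],[0.05,0.04,0,0,0],[0.05,0.04,0,0,0],[0.05,0.04,0,0,0],[0.08,0.04,0,0,0],[0.08,0.04,0,0,0],[0.08,0.04,0,0,0],[0.08,0.04,-0.01,0,0],[0.08,0.04,-0.01,0,0],[0.08,0.04,0,0,0]]]'
python3 -m handwheel '[[[0.08,0.03,0,0,0],[0.08,0.02,0,0,0],[0.08,0,0,0,0],[0.08,0,0,0,0]]]'
cat > tins.py <<'E'
from h import *
def tins(n='wrist'):
    s=get_state();im=viewer.read_camera(n)
    out=[]
    for d in viewer.outline_of(n,'tin_1_mid'):
        if d['confidence']<.3: continue
        m=d['mask'];ys,xs=np.nonzero(m)
        if len(xs)<50: continue
        col=im[m].astype(int).mean(0).round()
        # mean of visible silhouette ~ seen centroid; refine: match against projected cylinder centroid
        u,v=(xs.min()+xs.max())/2,(ys.min()+ys.max())/2
        P=toworld(n,u,v,.019,s)
        a=np.linspace(0,2*np.pi,40)
        for _ in range(4):
            q=np.array([topix(n,[P[0]+.022*np.cos(t),P[1]+.022*np.sin(t),z],s) for z in (0,.038) for t in a])
            c=(q.min(0)+q.max(0))/2
            P=P+toworld(n,u,v,.019,s)-toworld(n,c[0],c[1],.019,s)
        out.append(P[:2]);print(round(d['confidence'],2),col,(round(u),round(v)),P[:2].round(4),'size px',np.ptp(xs),np.ptp(ys),'model',np.ptp(q,axis=0).round())
    return out,im
E
python3 - <<'E'
from tins import *
o,im=tins();cv2.imwrite('pics/w8.png',im);print(get_state()['eef_pos'],get_state()['time'])
print('top');tins('top')
E
```

```text
time: 18.4
eef_pos: [0.4514, 0.1425, 0.2872]
tcp_rot: [0.707, 0.707, -0.0, -0.0]
contact_force: [1.9, -0.4, 0.8]
opening: 0.936
finger_force: 0.0
time: 18.73
eef_pos: [0.4524, 0.1915, 0.2869]
tcp_rot: [0.706, 0.708, -0.001, -0.0]
contact_force: [0.3, -1.3, -1.0]
opening: 0.934
finger_force: 0.0
0.73 [221. 223. 226.] (277, 107) [0.4061 0.2907] size px 42 40 model [44. 42.]
0.71 [26. 26. 28.] (486, 428) [ 0.7258 -0.1792] size px 28 45 model [32. 34.]
0.62 [125. 185. 219.] (313, 368) [ 0.4441 -0.0368] size px 54 58 model [34. 42.]
0.57 [ 70. 167.  47.] (298, 27) [0.4292 0.3825] size px 41 42 model [42. 46.]
[0.4524883  0.19031369 0.28697537] 18.8333
top
0.64 [116. 200.  95.] (202, 300) [0.4287 0.3979] size px 7 13 model [20. 17.]
0.63 [223. 223. 224.] (242, 306) [0.4074 0.291 ] size px 17 15 model [19. 17.]
0.55 [181. 187. 195.] (474, 195) [ 0.6918 -0.3453] size px 24 24 model [20. 19.]
0.51 [ 91. 205. 210.] (174, 304) [0.4176 0.4727] size px 19 15 model [21. 17.]
```

View pics/w8.png

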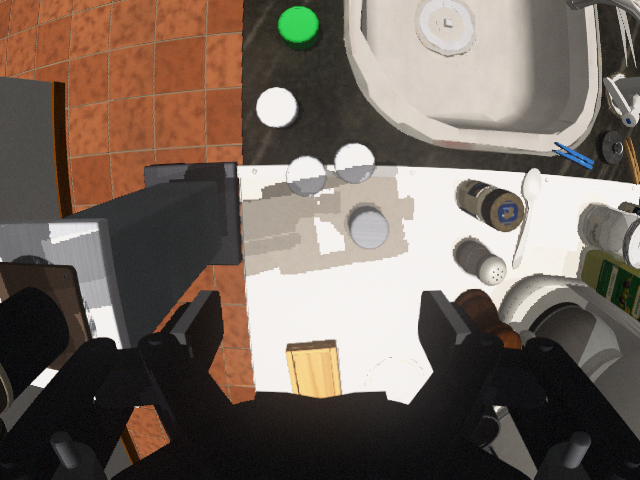

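The picture shows four silver tins, at px (277,107), (306,177), (354,163) and (369,229). They all lie clear of each other.

```bash
cat >> tins.py <<'E'
def fit(n,u,v,s,base=0.,rad=.022,h=.038):
    z0=base+h/2;P=toworld(n,u,v,z0,s);a=np.linspace(0,2*np.pi,40)
    for _ in range(5):
        q=np.array([topix(n,[P[0]+rad*np.cos(t),P[1]+rad*np.sin(t),z],s) for z in (base,base+h) for t in a])
        c=(q.min(0)+q.max(0))/2;P=P+toworld(n,u,v,z0,s)-toworld(n,c[0],c[1],z0,s)
    return P[:2],(q.min(0)+0).round(),q.max(0).round()
E
python3 - <<'E'
from tins import *
s=get_state()
for u,v in [(277,107),(306,176),(354,163),(369,229)]:
    P,a,b=fit('wrist',u,v,s);print(P.round(4),a,b)
plan(*fit('wrist',369,229,s)[0],.012,0)
E
```

```text
[0.4066 0.2896] [255.  86.] [299. 128.]
[0.4378 0.2144] [285. 155.] [327. 197.]
[0.4892 0.2291] [333. 142.] [375. 184.]
[0.5079 0.1536] [348. 206.] [390. 252.]Traceback (most recent call last):
  File "<stdin>", line 5, in <module>
  File "tins.py", line 23, in fit
    q=np.array([topix(n,[P[0]+rad*np.cos(t),P[1]+rad*np.sin(t),z],s) for z in (base,base+h) for t in a])
                ~~~~~^^^^^^^^^^^^^^^^^^^^^^^^^^^^^^^^^^^^^^^^^^^^^^^
  File "h.py", line 21, in topix
    p,f=cam(n);A,c=pose(n,p,s);q=A.T@(np.array(P)-c);x,y,z=q[0],-q[1],-q[2]
        ~~~^^^
  File "h.py", line 5, in cam
    p=viewer.camera_params(n); f=240/np.tan(np.radians(p['fov_y'])/2); return p,f
ValueError: time passes only in moves, steps and waits
```

```bash
sed -i 's/^def cam/import functools\n@functools.lru_cache\ndef cam/' h.py
python3 -m handwheel '[[[0.085,-0.0185,0.028,0.03,0],[0.085,-0.0185,0.0275,0.04,0],[0.085,0,0,0.04,0],[0.085,0,0,0.04,0],[0.085,0,0,0.04,0],[0.085,0,0,0.035,0],[0.085,0,0,0.03,0],[0.085,0,0,0.015,0],[0.085,0,0,0.004,0],[0.085,0,0,0,0],[0.085,0,0,0,0]]]' 40
python3 - <<'E'
from h import *
plan(.508,.1536,.012,0)
E
```

```text
time: 19.85
eef_pos: [0.5013, 0.1589, 0.0246]
tcp_rot: [0.707, 0.707, 0.001, 0.001]
contact_force: [-1.3, 0.0, 0.7]
opening: 0.991
finger_force: 0.0
spin 0.0 shift before spin [-5.3  6.7 12.7] after spin [-5.3  6.7 12.7] yaw 0.0 tcp [0.5013 0.1589 0.0246] open 0.991 F [-1.3  0.   0.7] ff 0.0 t 19.9
```

```bash
python3 -m handwheel '[[[0.085,-0.005,0.0067,0,0],[0.085,0,0,0.006,0],[0.085,0,0,0.0065,0],[0.04,0,0,0,0],[0.03,0,0,0,0],[0.03,0,0,0,0],[0.03,0,0,0,0],[0.03,0,0,0,0],[0.03,0,0,0,0],[0.03,0,0,0,0],[0.03,0,0,0,0]]]' 40
python3 - <<'E'
from h import *
plan(.508,.1536,.012,0)
E
```

```text
time: 20.77
eef_pos: [0.507, 0.1546, 0.0113]
tcp_rot: [0.707, 0.708, 0.0, 0.0]
contact_force: [0.2, 0.0, 2.0]
opening: 0.502
finger_force: 41.1
spin 0.1 shift before spin [-1.   1.  -0.7] after spin [-1.   1.  -0.7] yaw 0.1 tcp [0.507  0.1546 0.0113] open 0.502 F [0.2 0.  2. ] ff 41.1 t 20.8
```

```bash
python3 -m handwheel '[[[0.03,0,0,-0.03,0],[0.03,0,0,-0.035,0],[0.03,0,0,-0.035,0],[0.03,-0.02,0,-0.035,0],[0.03,-0.035,-0.008,-0.035,0],[0.03,-0.035,-0.008,-0.02,0],[0.03,-0.035,-0.008,0,0],[0.03,-0.035,-0.008,0,0],[0.03,-0.035,-0.008,0,0],[0.03,-0.035,-0.008,0,0],[0.03,-0.035,0,0,0],[0.03,-0.01,0,0,-7]]]'
python3 -m handwheel '[[[0.03,0,0,0,0],[0.03,0,0,0,0],[0.03,0,0,0,0]]]'
python3 - <<'E'
from h import *
plan(.4621,-.203,.1,7)
s=get_state();n='wrist'
im=viewer.read_camera(n);cv2.imwrite(f'pics/{n}9.png',im)
for k in('rack_row','rack_grip'):
  for d in viewer.pinpoint(n,k)[:1]: print(n,k,round(d['confidence'],2),toworld(n,d['xy'][0]*640,d['xy'][1]*480,.014,s).round(4))
E
```

```text
time: 21.77
eef_pos: [0.4596, -0.1184, 0.1949]
tcp_rot: [0.663, 0.749, -0.001, 0.001]
contact_force: [-0.7, -0.2, -1.3]
opening: 0.495
finger_force: 41.2
time: 22.02
eef_pos: [0.4601, -0.1138, 0.1945]
tcp_rot: [0.663, 0.749, -0.0, -0.001]
contact_force: [0.1, 0.7, -1.1]
opening: 0.502
finger_force: 41.2
spin -0.0 shift before spin [-88.9  -8.8  94.4] after spin [-88.8  -8.8  94.4] yaw 7.0 tcp [ 0.4601 -0.1138  0.1945] open 0.502 F [ 0.1  0.7 -1.1] ff 41.2 t 22.0
wrist rack_row 0.95 [ 0.4549 -0.1368  0.014 ]
```

View pics/wrist9.png

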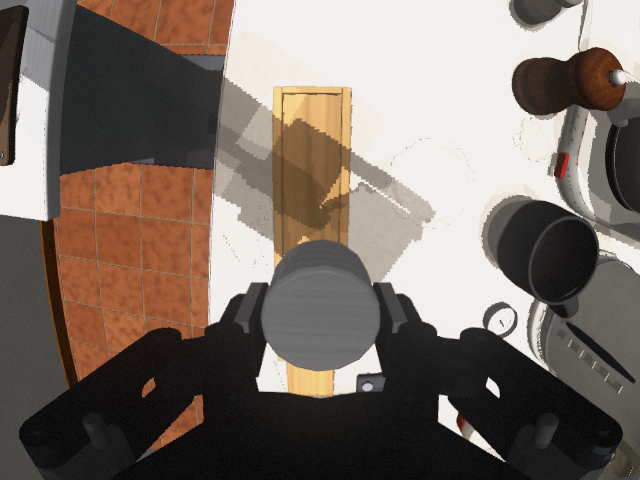

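```bash
python3 - <<'E'
from h import *
s=get_state();w=lambda u,v:toworld('wrist',u,v,.022,s)[:2]
L1,L2,R1,R2=w(273.5,90),w(274,240),w(352,90),w(348.5,240)
m1=(L1+R1)/2;m2=(L2+R2)/2;d=m1-m2
print('width',np.linalg.norm(L1-R1),np.linalg.norm(L2-R2),'mid',m1,m2,'yaw',np.degrees(np.arctan2(d[1],d[0]))-90,[np.degrees(np.arctan2(*(a-b)[::-1]))-90 for a,b in((L1,L2),(R1,R2))])
e=(w(274,87)+w(352,87))/2;print('end',e)
for y in(7,6): 
  t=np.radians(y);print('origin',e-.131*np.array([-np.sin(t),np.cos(t)]))
E
```

```text
width 0.06572117783644581 0.06609597102346092 mid [ 0.4412185  -0.00749263] [ 0.45579686 -0.13715358] yaw 6.415078480050994 [np.float64(6.3338156487198205), np.float64(6.496585328761668)]
end [ 0.44110517 -0.00489311]
origin [ 0.45707006 -0.13491666]
origin [ 0.4547984  -0.13517548]
```

```bash
python3 - <<'E'
from tins import *
s=get_state();P,a,b=fit('wrist',321.5,305,s,base=.1945-.0113);print(P,a,b,P-s['eef_pos'][:2])
plan(.463,-.2036,.06,6.5)
E
```

```text
[ 0.46116162 -0.11024654] [260. 236.] [383. 374.] [0.00075362 0.00329231]
spin 0.6 shift before spin [-89.7  -8.5 134.8] after spin [-89.8  -7.6 134.8] yaw 7.1 tcp [ 0.4604 -0.1135  0.1949] open 0.503 F [ 0.2  0.4 -1.2] ff 41.2 t 22.2
```

```bash
python3 -m handwheel '[[[0.03,-0.023,-0.002,0,0.6],[0.03,-0.023,-0.002,0.02,0],[0.03,-0.023,-0.002,0.03,0],[0.03,-0.023,-0.0016,0.03,0],[0.03,0,0,0.03,0],[0.03,0,0,0.02,0],[0.03,0,0,0,0],[0.03,0,0,0,0]]]'
python3 - <<'E'
from h import *
plan(.4634,-.2066,.026,6.5)
E
```

```text
time: 22.83
eef_pos: [0.463, -0.2057, 0.0641]
tcp_rot: [0.666, 0.746, -0.0, -0.002]
contact_force: [-0.3, -1.1, -0.8]
opening: 0.495
finger_force: 41.2
spin 0.0 shift before spin [-1.   0.4 38.1] after spin [-1.   0.4 38.1] yaw 6.5 tcp [ 0.463  -0.2057  0.0641] open 0.495 F [-0.3 -1.1 -0.8] ff 41.2 t 22.8
```

```bash
python3 -m handwheel '[[[0.03,0,0,0.012,0],[0.03,0,0,0.012,0],[0.03,0,0,0.008,0],[0.03,0,0,0.004,0],[0.03,0,0,0.0015,0],[0.03,0,0,0,0],[0.03,0,0,0,0]]]'
python3 - <<'E'
from h import *
plan(.4634,-.2066,.026,6.5)
E
```

```text
time: 23.42
eef_pos: [0.4638, -0.2071, 0.0279]
tcp_rot: [0.666, 0.746, 0.0, 0.0]
contact_force: [-0.5, 0.8, -1.3]
opening: 0.504
finger_force: 41.2
spin -0.0 shift before spin [ 0.6 -0.3  1.9] after spin [ 0.6 -0.3  1.9] yaw 6.5 tcp [ 0.4638 -0.2071  0.0279] open 0.504 F [-0.5  0.8 -1.3] ff 41.2 t 23.4
```

```bash
python3 -m handwheel '[[[0.03,0,0,0.0015,0],[0.03,0,0,0.0012,0],[0.03,0,0,0,0],[0.03,0,0,0,0]]]'
python3 -m handwheel '[[[0.06,0,0,0,0],[0.06,0,0,0,0],[0.06,0,0,0,0],[0.06,0,0,-0.005,0],[0.06,0,0,-0.02,0],[0.07,0,0,-0.03,0],[0.08,0.01,0,-0.04,0],[0.08,0.035,0,-0.04,0],[0.08,0.035,0,-0.04,0],[0.08,0.035,0,-0.03,0],[0.08,0,0,0,0],[0.08,0,0,0,0]]]'
python3 - <<'E'
from tins import *
plan(.46,.0,.25,0)
o,im=tins();cv2.imwrite('pics/w10.png',im[:,160:520])
E
```

```text
time: 23.75
eef_pos: [0.4639, -0.2073, 0.0253]
tcp_rot: [0.666, 0.746, 0.0, 0.001]
contact_force: [0.5, 0.1, -0.9]
opening: 0.5
finger_force: 41.3
time: 24.75
eef_pos: [0.4536, -0.1104, 0.2124]
tcp_rot: [0.665, 0.747, 0.001, 0.003]
contact_force: [0.6, -0.9, -0.0]
opening: 0.934
finger_force: 0.0
spin 6.6 shift before spin [108.8  19.3 -37.9] after spin [110.3   6.6 -37.9] yaw 6.6 tcp [ 0.4536 -0.1104  0.2124] open 0.934 F [ 0.6 -0.9 -0. ] ff 0.0 t 24.8
```

View pics/w10.png

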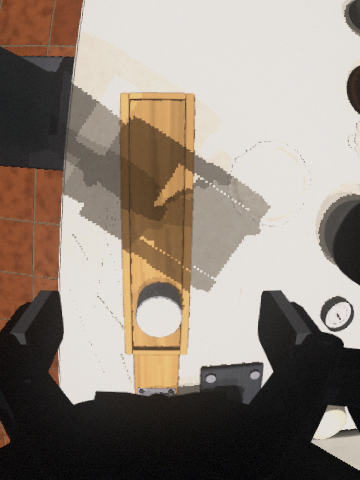

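The tin stands upright in the channel, at crop px (159,310). I'll measure where it sits along the row.

```bash
cat >> tins.py <<'E'
O=np.array([.4552,-.135]);t=np.radians(6.5);YR=np.array([-np.sin(t),np.cos(t)]);XR=np.array([np.cos(t),np.sin(t)])
def inrack(P): d=np.array(P)[:2]-O;return (d@XR*1e3).round(1),(d@YR*1e3).round(1)
def slot(y,x=0): return (O+y*YR+x*XR).round(4)
E
python3 - <<'E'
from tins import *
s=get_state();P,a,b=fit('wrist',319,310,s,base=.014);print(P,a,b,inrack(P),slot(-.023))
plan(.489,.229,.25,0)
E
```

```text
[ 0.46210473 -0.20330697] [295. 281.] [343. 339.] (np.float64(-0.9), np.float64(-68.6)) [ 0.4578 -0.1579]
spin 6.5 shift before spin [333.7  75.  -40.9] after spin [340.   36.8 -40.9] yaw 6.5 tcp [ 0.4522 -0.111   0.2091] open 0.942 F [-0.7 -0.2 -0.6] ff 0.0 t 24.9
```

```bash
python3 -m handwheel '[[[0.08,0,0,0,6.5],[0.08,0.035,0.002,0,0],[0.08,0.035,0.002,0,0],[0.08,0.035,0.002,0,0],[0.08,0.035,0.002,0,0],[0.08,0.035,0.002,0,0],[0.08,0.035,0.002,0,0],[0.08,0.035,0.002,0,0],[0.08,0.035,0.002,0,0],[0.08,0.01,0,0,0],[0.08,0,0,0,0],[0.08,0,0,0,0]]]'
cat >> tins.py <<'E'
def look(n='wrist',base=0.):
    s=get_state();im=viewer.read_camera(n);R_=[]
    for d in viewer.outline_of(n,'tin_1_mid'):
        m=d['mask'];ys,xs=np.nonzero(m)
        if len(xs)<50: continue
        u,v=(xs.min()+xs.max())/2,(ys.min()+ys.max())/2;P,a,b=fit(n,u,v,s,base)
        print('O %.2f'%d['confidence'],im[m].mean(0).round(),P.round(4),inrack(P),'size',np.ptp(xs),np.ptp(ys),'model',b-a)
    for d in viewer.pinpoint(n,'tin_1_mid'):
        P=toworld(n,d['xy'][0]*640,d['xy'][1]*480,base+.019,s);print('P %.2f'%d['confidence'],P[:2].round(4),inrack(P))
    # circles: tin top by Hough
    g=cv2.medianBlur(cv2.cvtColor(im,cv2.COLOR_BGR2GRAY),5)
    c=cv2.HoughCircles(g,cv2.HOUGH_GRADIENT,1.5,30,param1=80,param2=28,minRadius=12,maxRadius=45)
    if c is not None:
        for u,v,r in c[0]:
            P=toworld(n,u,v,base+.038,s);r0=np.linalg.norm(P-toworld(n,u+r,v,base+.038,s))
            if .017<r0<.026 and np.hypot(P[0],P[1])<.62: print('H',P[:2].round(4),round(r0,4),g[int(v),int(u)],inrack(P))
    return s,im
E
python3 - <<'E'
from tins import *
s,im=look();cv2.imwrite('pics/w11.png',im)
plan(.489,.229,.012,0)
E
```

```text
time: 25.85
eef_pos: [0.4684, 0.178, 0.208]
tcp_rot: [0.707, 0.707, -0.002, -0.001]
contact_force: [-0.1, -1.1, 0.4]
opening: 0.938
finger_force: 0.0
O 0.98 [216. 218. 220.] [0.4057 0.291 ] (np.float64(-1.0), np.float64(428.9)) size 53 50 model [57. 54.]
O 0.97 [32. 83. 22.] [0.4303 0.3637] (np.float64(31.7), np.float64(498.3)) size 47 18 model [53. 56.]
O 0.46 [209. 211. 213.] [0.4362 0.2161] (np.float64(20.9), np.float64(351.0)) size 52 51 model [54. 53.]
P 0.96 [0.4059 0.2924] (np.float64(-0.6), np.float64(430.3))
H [0.4885 0.2308] 0.0215 241 (np.float64(74.5), np.float64(359.7))
H [0.4081 0.2881] 0.0231 240 (np.float64(1.1), np.float64(425.7))
H [0.4368 0.2182] 0.0199 241 (np.float64(21.7), np.float64(353.0))
H [0.5937 0.0697] 0.0258 41 (np.float64(160.8), np.float64(187.7))
spin -0.2 shift before spin [ 51.9  20.2 197. ] after spin [ 51.9  20.4 197. ] yaw -0.2 tcp [0.4688 0.1773 0.2091] open 0.937 F [ 0.  -0.1  0.3] ff 0.0 t 26.0
```

```bash
python3 -m handwheel '[[[0.07,0,0,0.005,6.5],[0.07,0,0,0.01,6.5],[0.07,0,0,0.01,6.5],[0.07,0,0,0.01,6.5],[0.07,0,0,0.01,6.5],[0.07,0,0,0.01,6.5],[0.07,0,0,0.005,6],[0.07,0,0,0,0],[0.07,0,0,0,0],[0.07,0,0,0,0]]]'
python3 - <<'E'
from h import *
plan(.4885,.230,.011)
E
```

```text
time: 26.83
eef_pos: [0.4693, 0.1782, 0.1503]
tcp_rot: [0.924, 0.383, 0.0, 0.0]
contact_force: [1.1, 0.8, -0.3]
opening: 0.824
finger_force: 0.0
spin 0.0 shift before spin [ 50.1 -23.1 139.3] after spin [ 50.1 -23.1 139.3] yaw -45.0 tcp [0.4693 0.1782 0.1503] open 0.824 F [ 1.1  0.8 -0.3] ff 0.0 t 26.8
```

```bash
python3 -m handwheel '[[[0.07,0.025,-0.0115,0.015,0],[0.07,0.025,-0.0115,0.02,0],[0.07,0,0,0.03,0],[0.07,0,0,0.03,0],[0.07,0,0,0,0],[0.07,0,0,0,0]]]'
python3 - <<'E'
from h import *
plan(.4885,.230,.011)
E
```

```text
time: 27.33
eef_pos: [0.4868, 0.2301, 0.0537]
tcp_rot: [0.924, 0.383, -0.002, -0.0]
contact_force: [0.4, -0.4, 0.6]
opening: 0.821
finger_force: 0.0
spin 0.0 shift before spin [ 1.3  1.3 42.7] after spin [ 1.3  1.3 42.7] yaw -45.0 tcp [0.4868 0.2301 0.0537] open 0.821 F [ 0.4 -0.4  0.6] ff 0.0 t 27.3
```

```bash
python3 -m handwheel '[[[0.07,0.001,0.001,0.015,0],[0.07,0,0,0.015,0],[0.07,0,0,0.009,0],[0.07,0,0,0.0035,0],[0.04,0,0,0,0],[0.03,0,0,0,0],[0.03,0,0,0,0],[0.03,0,0,0,0],[0.03,0,0,0,0],[0.03,0,0,0,0],[0.03,0,0,0,0]]]' 40
python3 -c "
from h import *
plan(.4885,.230,.011)"
python3 -m handwheel '[[[0.03,0,0,-0.03,0],[0.03,0,0,-0.035,0],[0.03,0,0,-0.035,-6.5],[0.03,0,0,-0.03,-6.5],[0.03,0,0,0,-6.5],[0.03,0,0,0,-6.5],[0.03,0,0,0,-6.5],[0.03,0,0,0,-6.5],[0.03,0,0,0,-6.5],[0.03,0,0,0,-6],[0.03,0,0,0,0],[0.03,0,0,0,0]]]'
python3 -c "
from tins import *
print(slot(-.023));plan(*slot(-.023),.1,6.5)"
```

```text
time: 28.25
eef_pos: [0.4906, 0.2309, 0.0138]
tcp_rot: [0.924, 0.383, 0.001, 0.0]
contact_force: [-0.8, -0.5, 6.2]
opening: 0.503
finger_force: 41.4
spin 0.0 shift before spin [-2.1 -0.9  2.8] after spin [-2.1 -0.9  2.8] yaw -45.0 tcp [0.4906 0.2309 0.0138] open 0.503 F [-0.8 -0.5  6.2] ff 41.4 t 28.2
time: 29.25
eef_pos: [0.4888, 0.2304, 0.1417]
tcp_rot: [0.667, 0.745, -0.0, -0.0]
contact_force: [-0.7, 0.3, -1.9]
opening: 0.5
finger_force: 41.2
[ 0.4578 -0.1579]
spin -0.2 shift before spin [-382.5  -73.6   41.8] after spin [-382.3  -74.7   41.8] yaw 6.3 tcp [0.4888 0.2304 0.1417] open 0.500 F [-0.7  0.3 -1.9] ff 41.2 t 29.2
```

```bash
python3 -m handwheel '[[[0.03,-0.0315,-0.006,-0.01,0],[0.03,-0.0315,-0.006,0,0],[0.03,-0.0315,-0.006,0,0],[0.03,-0.0315,-0.006,0,0],[0.03,-0.0315,-0.006,0,0],[0.03,-0.0315,-0.006,0,0],[0.03,-0.0315,-0.006,0,0],[0.03,-0.0315,-0.006,0,0],[0.03,-0.0315,-0.006,0,0],[0.03,-0.0315,-0.006,0,0],[0.03,-0.0315,-0.006,0,0],[0.03,-0.0315,-0.006,0,0]]]'
python3 -m handwheel '[[[0.03,0,0,0.03,0],[0.03,0,0,0.03,0],[0.03,0,0,0,0],[0.03,0,0,0,0]]]'
python3 - <<'E'
from tins import *
s=get_state()
im=viewer.read_camera('wrist');cv2.imwrite('pics/w12.png',im)
base=s['eef_pos'][2]-.0125
for d in viewer.outline_of('wrist','tin_1_mid'):
    ys,xs=np.nonzero(d['mask']);u,v=(xs.min()+xs.max())/2,(ys.min()+ys.max())/2;P,a,b=fit('wrist',u,v,s,base);print(d['confidence'],(u,v),np.ptp(xs),np.ptp(ys),b-a,P,inrack(P))
g=cv2.medianBlur(cv2.cvtColor(im,cv2.COLOR_BGR2GRAY),5)
c=cv2.HoughCircles(g,cv2.HOUGH_GRADIENT,1.5,30,param1=80,param2=28,minRadius=45,maxRadius=70)
print(c, [ (toworld('wrist',u,v,base+.038,s)[:2],inrack(toworld('wrist',u,v,base+.038,s))) for u,v,r in (c[0][:2] if c is not None else [])])
plan(*slot(-.023),.0278,6.5)
E
```

```text
time: 30.25
eef_pos: [0.4598, -0.1546, 0.1522]
tcp_rot: [0.667, 0.745, 0.0, 0.0]
contact_force: [0.5, -0.3, -0.2]
opening: 0.501
finger_force: 41.2
time: 30.58
eef_pos: [0.4588, -0.1523, 0.0906]
tcp_rot: [0.667, 0.745, -0.001, -0.003]
contact_force: [0.3, -0.5, -1.6]
opening: 0.504
finger_force: 41.3
[[[320.25 323.25  57.6 ]
  [614.25 224.25  65.85]
  [315.75  68.25  59.25]
  [629.25  17.25  52.5 ]
  [548.25 306.75  52.65]
  [396.75 239.25  52.65]
  [302.25 102.75  59.25]
  [329.25 128.25  52.5 ]
  [318.75 369.75  60.6 ]]] [(array([ 0.45920649, -0.14916053]), (np.float64(2.4), np.float64(-14.5))), (array([ 0.57550817, -0.09828582]), (np.float64(123.7), np.float64(22.9)))]
spin -0.0 shift before spin [-4.1 -4.  65.8] after spin [-4.1 -4.  65.8] yaw 6.5 tcp [ 0.4612 -0.1533  0.0936] open 0.500 F [ 0.7  0.6 -0.6] ff 41.3 t 30.7
```

```bash
python3 -m handwheel '[[[0.03,-0.0045,-0.003,0.015,0],[0.03,0,0,0.015,0],[0.03,0,0,0.01,0],[0.03,0,0,0,0],[0.03,0,0,0,0]]]'
python3 -c "
from tins import *
plan(*slot(-.0236),.0275,6.5)"
```

```text
time: 31.1
eef_pos: [0.4592, -0.158, 0.0539]
tcp_rot: [0.666, 0.746, 0.0, 0.001]
contact_force: [-0.5, 0.8, -1.1]
opening: 0.501
finger_force: 46.8
spin 0.0 shift before spin [-0.2 -1.4 26.4] after spin [-0.2 -1.4 26.4] yaw 6.5 tcp [ 0.4592 -0.158   0.0539] open 0.501 F [-0.5  0.8 -1.1] ff 46.8 t 31.1
```

```bash
python3 -m handwheel '[[[0.03,0,-0.0012,0.01,0],[0.03,0,0,0.01,0],[0.03,0,0,0.005,0],[0.03,0,0,0.0015,0],[0.03,0,0,0,0],[0.03,0,0,0,0]]]'
python3 -m handwheel '[[[0.03,-0.001,0,0,0],[0.03,-0.001,0,0,0],[0.03,-0.0005,0,0,0],[0.03,0,0,0,0],[0.03,0,0,0,0]]]'
python3 -c "
from tins import *
plan(*slot(-.0236),.0275,6.5)"
```

```text
time: 31.6
eef_pos: [0.4567, -0.1587, 0.0267]
tcp_rot: [0.666, 0.746, -0.001, -0.001]
contact_force: [-3.4, 0.3, 10.1]
opening: 0.498
finger_force: 48.4
time: 32.02
eef_pos: [0.4568, -0.1594, 0.0265]
tcp_rot: [0.666, 0.746, 0.001, -0.002]
contact_force: [-2.6, 5.8, 11.5]
opening: 0.501
finger_force: 48.4
spin -0.1 shift before spin [ 0.9  1.2 -1. ] after spin [ 0.9  1.2 -1. ] yaw 6.4 tcp [ 0.4568 -0.1594  0.0265] open 0.501 F [-2.6  5.8 11.5] ff 48.4 t 32.0
```

```bash
python3 -m handwheel '[[[0.03,0,0,-0.001,0],[0.06,0,0,0,0],[0.06,0,0,0,0],[0.06,0,0,0,0],[0.06,0,0,-0.005,0],[0.06,0,0,-0.02,0],[0.07,0,0,-0.03,0],[0.08,0.01,0,-0.04,0],[0.08,0.035,0,-0.04,0],[0.08,0.035,0,-0.04,0],[0.08,0,0,0,0],[0.08,0,0,0,0]]]'
python3 - <<'E'
from tins import *
s,im=look(base=.014);cv2.imwrite('pics/w13.png',im)
plan(.4365,.217,.2,0)
E
```

```text
time: 33.02
eef_pos: [0.4509, -0.0959, 0.1872]
tcp_rot: [0.665, 0.747, 0.001, 0.003]
contact_force: [0.5, -0.2, 0.1]
opening: 0.94
finger_force: 0.0
O 0.46 [ 73. 112. 147.] [ 0.4536 -0.1233] (np.float64(-0.2), np.float64(11.8)) size 80 290 model [56. 64.]
H [ 0.4566 -0.1549] 0.0254 153 (np.float64(-0.8), np.float64(-19.9))
H [ 0.3911 -0.0248] 0.0207 152 (np.float64(-51.2), np.float64(116.7))
H [ 0.4982 -0.0807] 0.018 154 (np.float64(48.9), np.float64(49.1))
spin 6.4 shift before spin [312.6  22.8 -16.7] after spin [313.2 -12.4 -16.7] yaw 6.4 tcp [ 0.4489 -0.0962  0.183 ] open 0.936 F [-0.  -0.5  0.3] ff 0.0 t 33.2
```

```bash
python3 -m handwheel '[[[0.08,0,0,-0.01,6.4],[0.08,0.034,-0.001,0,0],[0.08,0.034,-0.001,0,0],[0.08,0.034,-0.001,0,0],[0.08,0.034,-0.001,0,0],[0.08,0.034,-0.001,0,0],[0.08,0.034,-0.001,0,0],[0.08,0.034,-0.001,0,0],[0.08,0.025,-0.001,0,0],[0.08,0,0,0,0],[0.08,0,0,0,0]]]'
python3 - <<'E'
from tins import *
s,im=look();cv2.imwrite('pics/w14.png',im)
plan(.4365,.217,.011,0)
E
```

```text
time: 34.08
eef_pos: [0.4406, 0.167, 0.1925]
tcp_rot: [0.706, 0.708, -0.002, -0.001]
contact_force: [-0.3, -1.0, 0.4]
opening: 0.937
finger_force: 0.0
O 0.93 [219. 220. 223.] [0.4058 0.2908] (np.float64(-0.9), np.float64(428.6)) size 54 54 model [58. 58.]
P 0.79 [0.4079 0.2922] (np.float64(1.3), np.float64(429.8))
H [0.438  0.2181] 0.0202 242 (np.float64(22.9), np.float64(352.8))
H [0.407  0.2875] 0.0228 242 (np.float64(-0.1), np.float64(425.2))
spin -0.0 shift before spin [ 51.5  -4.4 182.4] after spin [ 51.5  -4.3 182.4] yaw -0.0 tcp [0.4412 0.1657 0.1934] open 0.938 F [ 0.  -0.2 -0.2] ff 0.0 t 34.2
```

```bash
python3 -m handwheel '[[[0.08,0.026,-0.002,0.02,0],[0.08,0.026,-0.0015,0.03,0],[0.08,0,0,0.03,0],[0.08,0,0,0.03,0],[0.08,0,0,0.03,0],[0.08,0,0,0,0],[0.08,0,0,0,0]]]'
python3 -c "
from h import *
plan(.4378,.2185,.012,0)"
```

```text
time: 34.82
eef_pos: [0.4366, 0.2174, 0.053]
tcp_rot: [0.707, 0.707, -0.002, -0.001]
contact_force: [0.4, -1.0, 0.2]
opening: 0.937
finger_force: 0.0
spin -0.0 shift before spin [ 1.1  1.3 41. ] after spin [ 1.1  1.4 41. ] yaw -0.0 tcp [0.4366 0.2174 0.053 ] open 0.937 F [ 0.4 -1.   0.2] ff 0.0 t 34.8
```

```bash
python3 -m handwheel '[[[0.08,0.001,0.001,0.015,0],[0.08,0,0,0.015,0],[0.08,0,0,0.008,0],[0.08,0,0,0.003,0],[0.04,0,0,0,0],[0.03,0,0,0,0],[0.03,0,0,0,0],[0.03,0,0,0,0],[0.03,0,0,0,0],[0.03,0,0,0,0],[0.03,0,0,0,0],[0.03,0,0,0,0]]]' 40
python3 -m handwheel '[[[0.03,0,0,-0.03,0],[0.03,0,0,-0.035,0],[0.03,0,0,-0.035,0],[0.03,0,0,-0.03,0],[0.03,0,0,0,-6.5],[0.03,0,0,0,0],[0.03,0,0,0,0]]]'
python3 -c "
from tins import *
plan(*slot(.022),.1,6.5)"
```

```text
time: 35.82
eef_pos: [0.44, 0.2202, 0.0149]
tcp_rot: [0.707, 0.708, 0.001, 0.001]
contact_force: [-0.9, -0.7, 7.1]
opening: 0.502
finger_force: 41.3
time: 36.4
eef_pos: [0.4381, 0.2197, 0.1429]
tcp_rot: [0.666, 0.746, -0.0, -0.0]
contact_force: [-0.7, 0.1, -1.3]
opening: 0.499
finger_force: 41.1
spin -0.1 shift before spin [-332.4  -22.8   43. ] after spin [-332.4  -23.1   43. ] yaw 6.4 tcp [0.4381 0.2197 0.1429] open 0.499 F [-0.7  0.1 -1.3] ff 41.1 t 36.4
```

```bash
python3 -m handwheel '[[[0.03,-0.03,-0.002,-0.01,0],[0.03,-0.03,-0.002,0,0],[0.03,-0.03,-0.002,0,0],[0.03,-0.03,-0.002,0,0],[0.03,-0.03,-0.002,0,0],[0.03,-0.03,-0.002,0,0],[0.03,-0.03,-0.002,0,0],[0.03,-0.03,-0.002,0,0],[0.03,-0.03,-0.002,0,0],[0.03,-0.03,-0.002,0,0],[0.03,-0.03,-0.002,0,0],[0.03,0,-0.001,0,0]]]'
python3 -m handwheel '[[[0.03,0,0,0.03,0],[0.03,0,0,0.03,0],[0.03,0,0,0.03,0],[0.03,0,0,0,0],[0.03,0,0,0,0]]]'
python3 -c "
from tins import *
print(inrack(get_state()['eef_pos']),inrack([.4568,-.1594]))
plan(*slot(.0255),.029,6.5)"
```

```text
time: 37.4
eef_pos: [0.4531, -0.1143, 0.1518]
tcp_rot: [0.668, 0.744, -0.001, -0.001]
contact_force: [0.5, 0.2, -0.8]
opening: 0.505
finger_force: 41.1
time: 37.82
eef_pos: [0.4511, -0.109, 0.0607]
tcp_rot: [0.666, 0.746, -0.001, -0.004]
contact_force: [0.4, -0.2, -0.5]
opening: 0.5
finger_force: 41.2
(np.float64(-1.1), np.float64(26.3)) (np.float64(-1.2), np.float64(-24.4))
spin 0.0 shift before spin [-0.9  1.3 31.7] after spin [-0.9  1.3 31.7] yaw 6.5 tcp [ 0.4511 -0.109   0.0607] open 0.500 F [ 0.4 -0.2 -0.5] ff 41.2 t 37.8
```

```bash
python3 -m handwheel '[[[0.03,0,0.0008,0.013,0],[0.03,0,0,0.01,0],[0.03,0,0,0.006,0],[0.03,0,0,0.002,0],[0.03,0,0,0,0],[0.03,0,0,0,0]]]'
python3 -m handwheel '[[[0.03,-0.001,0,0,0],[0.03,-0.001,0,0,0],[0.03,-0.001,0,0,0],[0.03,-0.001,0,0,0],[0.03,0,0,0,0],[0.03,0,0,0,0]]]'
python3 -c "
from tins import *
print(inrack(get_state()['eef_pos']))"
```

```text
time: 38.32
eef_pos: [0.4569, -0.1111, 0.0362]
tcp_rot: [0.665, 0.746, 0.001, 0.002]
contact_force: [-4.3, 2.6, 13.5]
opening: 0.501
finger_force: 43.0
time: 38.82
eef_pos: [0.4574, -0.1139, 0.0362]
tcp_rot: [0.666, 0.746, 0.002, 0.001]
contact_force: [-3.7, 7.0, 14.9]
opening: 0.496
finger_force: 43.1
(np.float64(4.6), np.float64(20.7))
```

```bash
python3 -m handwheel '[[[0.03,0.003,0,-0.008,0],[0.03,0,0,-0.007,0],[0.03,0,0,0,0],[0.03,0,0,0,0],[0.03,0,0,0,0],[0.03,0,0,0,0]]]'
python3 -c "
from tins import *
plan(*slot(.024),.029,6.5);print(inrack(get_state()['eef_pos']))"
python3 -m handwheel '[[[0.03,0,0,0,0],[0.03,0,0,0,0],[0.03,0,0,0,0],[0.03,0,0,0,0]]]'
python3 -c "
from tins import *
plan(*slot(.024),.029,6.5);print(inrack(get_state()['eef_pos']))"
```

```text
time: 39.32
eef_pos: [0.4542, -0.1115, 0.047]
tcp_rot: [0.665, 0.746, -0.0, -0.0]
contact_force: [-0.1, -0.4, -0.7]
opening: 0.503
finger_force: 41.5
spin 0.1 shift before spin [ 0.4 -1.6 18. ] after spin [ 0.4 -1.6 18. ] yaw 6.6 tcp [ 0.4542 -0.1115  0.047 ] open 0.503 F [-0.1 -0.4 -0.7] ff 41.5 t 39.3
(np.float64(1.7), np.float64(23.5))
time: 39.65
eef_pos: [0.4545, -0.1115, 0.0472]
tcp_rot: [0.665, 0.746, -0.0, -0.0]
contact_force: [-0.1, 0.5, -1.8]
opening: 0.501
finger_force: 41.5
spin 0.1 shift before spin [ 0.6 -2.  18.2] after spin [ 0.5 -2.  18.2] yaw 6.6 tcp [ 0.4545 -0.1115  0.0472] open 0.501 F [-0.1  0.5 -1.8] ff 41.5 t 39.6
(np.float64(2.0), np.float64(23.4))
```

```bash
python3 -m handwheel '[[[0.03,0,-0.0027,0,0],[0.03,0,0,0,0],[0.03,0,0,0.006,0],[0.03,0,0,0.006,0],[0.03,0,0,0.004,0],[0.03,0,0,0.002,0],[0.03,0,0,0,0],[0.03,0,0,0,0],[0.03,0,0,0,0]]]'
python3 -c "
from tins import *
plan(*slot(.024),.029,6.5);print(inrack(get_state()['eef_pos']))"
```

```text
time: 40.4
eef_pos: [0.4519, -0.1118, 0.0293]
tcp_rot: [0.665, 0.747, -0.0, -0.0]
contact_force: [0.4, -0.8, -1.1]
opening: 0.504
finger_force: 41.5
spin 0.1 shift before spin [0.5 0.6 0.3] after spin [0.5 0.6 0.3] yaw 6.6 tcp [ 0.4519 -0.1118  0.0293] open 0.504 F [ 0.4 -0.8 -1.1] ff 41.5 t 40.4
(np.float64(-0.6), np.float64(23.4))
```

```bash
python3 -m handwheel '[[[0.03,0,0,0.0008,0],[0.03,-0.001,0,0,0],[0.03,-0.001,0,0,0],[0.03,-0.001,0,0,0],[0.03,-0.001,0,0,0],[0.03,0,0,0,0],[0.03,0,0,0,0]]]'
python3 -c "
from tins import *
plan(*slot(.024),.029,6.5);print(inrack(get_state()['eef_pos']))"
```

```text
time: 40.98
eef_pos: [0.4526, -0.1159, 0.0288]
tcp_rot: [0.665, 0.746, 0.0, 0.0]
contact_force: [-0.5, 1.5, 2.1]
opening: 0.501
finger_force: 41.7
spin 0.1 shift before spin [ 4.6  0.5 -0.2] after spin [ 4.6  0.5 -0.2] yaw 6.6 tcp [ 0.4526 -0.1159  0.0288] open 0.501 F [-0.5  1.5  2.1] ff 41.7 t 41.0
(np.float64(-0.4), np.float64(19.3))
```

```bash
python3 -m handwheel '[[[0.06,0,0,0,0],[0.06,0,0,0,0],[0.06,0,0,0,0],[0.06,0,0,-0.005,0],[0.06,0,0,-0.02,0],[0.07,0,0,-0.03,0],[0.08,0.01,0,-0.04,0],[0.08,0.035,0,-0.04,0],[0.08,0.035,0,-0.04,0],[0.08,0.035,0,0,0],[0.08,0.035,0,0,0],[0.08,0.035,0,0,6.5]]]'
python3 -m handwheel '[[[0.08,0.035,0,0,0],[0.08,0.035,0,0,0],[0.08,0.035,0,0,0],[0.08,0.035,0,0,0],[0.08,0.02,0,0,0],[0.08,0,0,0,0],[0.08,0,0,0,0],[0.08,0,0,0,0]]]'
python3 - <<'E'
from tins import *
s,im=look();cv2.imwrite('pics/w15.png',im)
plan(.4067,.2895,.012,0)
E
```

```text
time: 41.98
eef_pos: [0.4332, 0.0525, 0.1878]
tcp_rot: [0.705, 0.709, 0.001, 0.001]
contact_force: [0.9, -0.5, -0.6]
opening: 0.939
finger_force: 0.0
time: 42.65
eef_pos: [0.432, 0.2107, 0.1863]
tcp_rot: [0.705, 0.71, -0.0, 0.0]
contact_force: [-0.4, 0.4, -0.2]
opening: 0.938
finger_force: 0.0
O 0.96 [ 66. 163.  41.] [0.4287 0.3757] (np.float64(31.5), np.float64(510.4)) size 54 44 model [56. 60.]
O 0.95 [229. 231. 234.] [0.4058 0.2904] (np.float64(-0.9), np.float64(428.2)) size 54 56 model [58. 56.]
P 0.87 [0.4041 0.2938] (np.float64(-2.3), np.float64(431.9))
H [0.4053 0.2905] 0.0209 242 (np.float64(-1.4), np.float64(428.4))
H [0.4277 0.3826] 0.02 147 (np.float64(31.3), np.float64(517.4))
H [0.3199 0.104 ] 0.024 21 (np.float64(-107.4), np.float64(252.8))
H [0.3477 0.1322] 0.0192 110 (np.float64(-76.5), np.float64(277.6))
H [0.1507 0.0767] 0.0237 174 (np.float64(-278.5), np.float64(244.8))
spin 0.3 shift before spin [ 79.5 -25.1 174.3] after spin [ 79.4 -25.6 174.3] yaw 0.3 tcp [0.4323 0.2102 0.1864] open 0.934 F [ 0.3  0.7 -0.8] ff 0.0 t 42.8
```

```bash
python3 -m handwheel '[[[0.08,0.027,-0.009,0.02,0],[0.08,0.027,-0.009,0.03,0],[0.08,0.027,-0.0085,0.03,0],[0.08,0,0,0.03,0],[0.08,0,0,0.025,0],[0.08,0,0,0,0],[0.08,0,0,0,0],[0.08,0,0,0,0]]]'
python3 -c "
from h import *
plan(.4058,.2915,.012,0)"
```

```text
time: 43.47
eef_pos: [0.4065, 0.2919, 0.0529]
tcp_rot: [0.705, 0.709, 0.001, 0.0]
contact_force: [0.3, 0.7, 0.8]
opening: 0.937
finger_force: 0.0
spin 0.3 shift before spin [-0.4 -0.8 40.9] after spin [-0.4 -0.8 40.9] yaw 0.3 tcp [0.4065 0.2919 0.0529] open 0.937 F [0.3 0.7 0.8] ff 0.0 t 43.5
```

```bash
python3 -m handwheel '[[[0.08,0,-0.0008,0.015,0],[0.08,0,0,0.015,0],[0.08,0,0,0.008,0],[0.08,0,0,0.003,0],[0.04,0,0,0,0],[0.03,0,0,0,0],[0.03,0,0,0,0],[0.03,0,0,0,0],[0.03,0,0,0,0],[0.03,0,0,0,0],[0.03,0,0,0,0],[0.03,0,0,0,0]]]' 40
python3 -m handwheel '[[[0.03,0,0,-0.03,0],[0.03,0,0,-0.035,0],[0.03,0,0,-0.035,0],[0.03,0,0,-0.03,0],[0.03,0,0,0,-6.5],[0.03,0,0,0,0],[0.03,0,0,0,0]]]'
python3 -c "
from tins import *
plan(*slot(.070),.1,6.5)"
```

```text
time: 44.47
eef_pos: [0.4055, 0.2925, 0.0117]
tcp_rot: [0.705, 0.71, 0.001, 0.001]
contact_force: [0.0, -1.2, 7.2]
opening: 0.5
finger_force: 41.1
time: 45.05
eef_pos: [0.4034, 0.2917, 0.1396]
tcp_rot: [0.664, 0.748, -0.001, -0.0]
contact_force: [-0.3, 0.2, -1.9]
opening: 0.501
finger_force: 41.4
spin 0.3 shift before spin [-359.8    1.6   39.7] after spin [-359.8    3.3   39.7] yaw 6.8 tcp [0.4034 0.2917 0.1396] open 0.501 F [-0.3  0.2 -1.9] ff 41.4 t 45.0
```

```bash
python3 -m handwheel '[[[0.03,-0.03,0,-0.01,0.3],[0.03,-0.03,0,0,0],[0.03,-0.03,0,0,0],[0.03,-0.03,0,0,0],[0.03,-0.03,0,0,0],[0.03,-0.03,0.001,0,0],[0.03,-0.03,0.001,0,0],[0.03,-0.03,0.001,0,0],[0.03,-0.03,0,0,0],[0.03,-0.03,0,0,0],[0.03,-0.03,0,0,0],[0.03,-0.028,0,0,0]]]'
python3 -m handwheel '[[[0.03,0,0,0.025,0],[0.03,0,0,0.03,0],[0.03,0,0,0.03,0],[0.03,0,0,0,0],[0.03,0,0,0,0],[0.03,0,0,0,0],[0.03,0,0,0,0],[0.03,0,0,0,0]]]'
python3 -c "
from tins import *
print(inrack(get_state()['eef_pos']))
plan(*slot(.069,-.0005),.027,6.5)"
```

```text
time: 46.05
eef_pos: [0.4469, -0.0643, 0.148]
tcp_rot: [0.666, 0.746, -0.001, -0.002]
contact_force: [-0.0, 1.0, -0.9]
opening: 0.497
finger_force: 41.4
time: 46.72
eef_pos: [0.45, -0.0636, 0.0673]
tcp_rot: [0.665, 0.747, 0.001, 0.002]
contact_force: [0.4, 0.3, -0.5]
opening: 0.502
finger_force: 41.3
(np.float64(2.9), np.float64(71.5))
spin 0.1 shift before spin [-2.5 -3.5 40.3] after spin [-2.5 -3.5 40.3] yaw 6.6 tcp [ 0.45   -0.0636  0.0673] open 0.502 F [ 0.4  0.3 -0.5] ff 41.3 t 46.7
```

```bash
python3 -m handwheel '[[[0.03,-0.003,-0.0035,0.005,0],[0.03,0,0,0.01,0],[0.03,0,0,0,0],[0.03,0,0,0,0],[0.03,0,0,0,0],[0.03,0,0,0,0]]]'
python3 -c "
from tins import *
print(inrack(get_state()['eef_pos']))
plan(*slot(.068,-.0005),.027,6.5)"
```

```text
time: 47.22
eef_pos: [0.4455, -0.0666, 0.0504]
tcp_rot: [0.665, 0.747, 0.0, 0.0]
contact_force: [0.9, 0.9, -0.9]
opening: 0.502
finger_force: 41.3
(np.float64(-1.9), np.float64(69.0))
spin 0.1 shift before spin [-1.   1.4 23.4] after spin [-1.   1.4 23.4] yaw 6.6 tcp [ 0.4455 -0.0666  0.0504] open 0.502 F [ 0.9  0.9 -0.9] ff 41.3 t 47.2
```

```bash
python3 -m handwheel '[[[0.03,0,0.0011,0.008,0],[0.03,0,0,0.008,0],[0.03,0,0,0.004,0],[0.03,0,0,0.002,0],[0.03,0,0,0,0],[0.03,0,0,0,0],[0.03,0,0,0,0]]]'
python3 -c "
from tins import *
print(inrack(get_state()['eef_pos']))"
```

```text
time: 47.8
eef_pos: [0.4467, -0.0666, 0.0285]
tcp_rot: [0.665, 0.747, 0.0, 0.0]
contact_force: [0.4, 0.1, -0.4]
opening: 0.5
finger_force: 41.3
(np.float64(-0.7), np.float64(69.0))
```

```bash
python3 -m handwheel '[[[0.03,-0.0015,0,0.001,0],[0.03,-0.0015,0,0.0008,0],[0.03,-0.001,0,0,0],[0.03,-0.001,0,0,0],[0.03,0,0,0,0],[0.03,0,0,0,0]]]'
python3 -c "
from tins import *
print(inrack(get_state()['eef_pos']))"
python3 -m handwheel '[[[0.03,-0.001,0,0,0],[0.03,-0.001,0,0,0],[0.03,0,0,0,0],[0.03,0,0,0,0]]]'
python3 -c "
from tins import *
print(inrack(get_state()['eef_pos']))"
```

```text
time: 48.3
eef_pos: [0.4471, -0.0716, 0.0266]
tcp_rot: [0.665, 0.747, 0.0, 0.0]
contact_force: [-0.1, 0.6, -0.6]
opening: 0.501
finger_force: 41.3
(np.float64(-0.9), np.float64(64.0))
time: 48.63
eef_pos: [0.4473, -0.0735, 0.0266]
tcp_rot: [0.665, 0.747, 0.0, 0.0]
contact_force: [-0.2, 0.1, -1.4]
opening: 0.5
finger_force: 41.3
(np.float64(-0.9), np.float64(62.0))
```

```bash
python3 -m handwheel '[[[0.03,-0.001,0,0,0],[0.03,-0.001,0,0,0],[0.03,-0.001,0,0,0],[0.03,-0.001,0,0,0],[0.03,0,0,0.0007,0],[0.03,0,0,0,0],[0.03,0,0,0,0]]]'
python3 -c "
from tins import *
print(inrack(get_state()['eef_pos']))"
python3 -m handwheel '[[[0.06,0,0,0,0],[0.06,0,0,0,0],[0.06,0,0,0,0],[0.06,0,0,-0.005,0],[0.06,0,0,-0.02,0],[0.07,0,0,-0.03,0],[0.08,0.01,0,-0.04,0],[0.08,0.035,0,-0.04,0],[0.08,0.035,0,-0.04,0],[0.08,0,0,0,0],[0.08,0,0,0,0],[0.08,0,0,0,0]]]'
python3 - <<'E'
from tins import *
s,im=look(base=.014);t=viewer.read_camera('top')
a=cv2.resize(im[120:420,200:440],(480,600),interpolation=2);b=cv2.resize(t[190:320,220:520],(300,130))
b=np.vstack([b,np.zeros((20,300,3),np.uint8),cv2.resize(viewer.read_camera('scene')[160:360,220:500],(300,214))])
b=np.vstack([b,np.zeros((600-b.shape[0],300,3),np.uint8)])
cv2.imwrite('pics/end.png',np.hstack([a,b]))
E
```

```text
time: 49.22
eef_pos: [0.4478, -0.0774, 0.0258]
tcp_rot: [0.665, 0.747, 0.0, 0.0]
contact_force: [-0.1, 1.2, -0.8]
opening: 0.503
finger_force: 41.5
(np.float64(-0.9), np.float64(58.1))
time: 50.22
eef_pos: [0.44, -0.0129, 0.1835]
tcp_rot: [0.665, 0.747, -0.0, 0.0]
contact_force: [-0.8, 0.2, -0.3]
opening: 0.935
finger_force: 0.0
O 0.84 [151. 153. 157.] [ 0.4486 -0.0791] (np.float64(-0.2), np.float64(56.3)) size 53 61 model [53. 65.]
O 0.68 [ 74. 112. 145.] [ 0.4484 -0.0806] (np.float64(-0.6), np.float64(54.9)) size 78 190 model [54. 64.]
O 0.61 [35. 37. 38.] [ 0.6744 -0.1024] (np.float64(221.5), np.float64(7.5)) size 100 69 model [52. 55.]
P 0.82 [ 0.4475 -0.0795] (np.float64(-1.4), np.float64(56.0))
H [ 0.3443 -0.1161] 0.0253 23 (np.float64(-108.1), np.float64(31.4))
H [ 0.4891 -0.0466] 0.0221 154 (np.float64(43.7), np.float64(84.0))
H [ 0.4612 -0.1758] 0.0259 218 (np.float64(1.3), np.float64(-41.2))
H [0.3871 0.0455] 0.0175 182 (np.float64(-47.3), np.float64(187.0))
```

View pics/end.png

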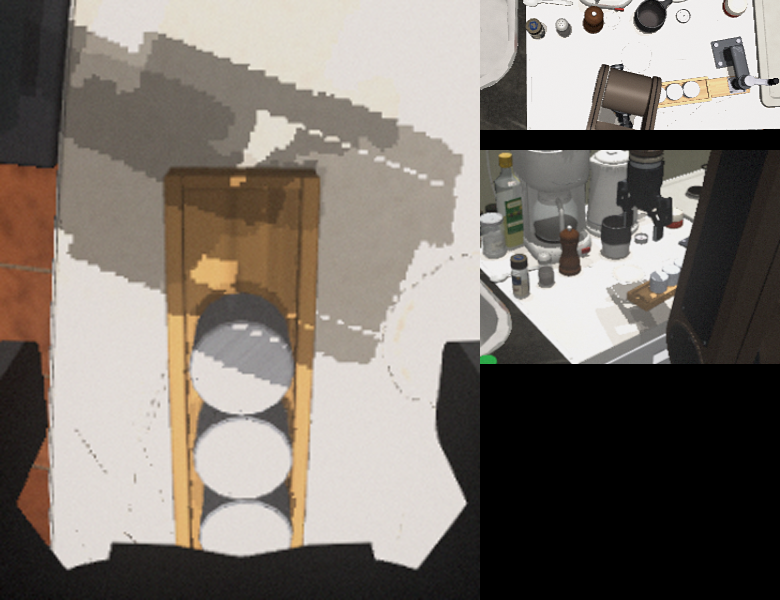

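The end picture shows tins at (241,367), (243,457) and (246,530), upright, touching and in line, with the fourth hidden by the gripper. I'll back off and check all four, plus the rack and the tin area, numerically.

```bash
python3 -m handwheel '[[[0.08,0.035,0,-0.02,0],[0.08,0.035,0,-0.02,0],[0.08,0.035,0,-0.02,0],[0.08,0.035,0,-0.02,0],[0.08,0.035,0,0,0],[0.08,0.035,0,0,0],[0.08,0.035,0,0,0],[0.08,0.035,0,0,0],[0.08,0.035,0,0,0],[0.08,0,0,0,0],[0.08,0,0,0,0]]]'
python3 - <<'E'
from tins import *
print(get_state()['eef_pos'],get_state()['time'])
t=viewer.read_camera('top');cv2.imwrite('pics/topend.png',t)
for k,z in dict(rack_plate=.0145,rack_row=.014,knob_mid=.142,shaker_mid=.045,spice_jar_mid=.0525,pepper=0,mug=0,egg_timer=0,tea_candle=0).items():
  for d in viewer.pinpoint('top',k)[:1]: print(k,round(d['confidence'],2),toworld('top',d['xy'][0]*640,d['xy'][1]*480,z).round(3))
# lid profile along the row centre line in the top view
c=cv2.cvtColor(t,cv2.COLOR_BGR2HSV)
def prof(x): return ''.join('#' if c[int(round(v)),int(round(u)),1]<50 and c[int(round(v)),int(round(u)),2]>100 else '.' for u,v in (topix('top',[*(O+y*YR+x*XR),.052]) for y in np.arange(-.125,.126,.002)))
for x in(-.018,-.012,-.006,0,.006,.012,.018): print(prof(x))
o=tins('top')
E
```

```text
time: 51.38
eef_pos: [0.4036, 0.3008, 0.2624]
tcp_rot: [0.664, 0.748, -0.001, -0.0]
contact_force: [0.4, -0.5, -0.4]
opening: 0.934
finger_force: 0.0
[0.40356977 0.30084026 0.26236465] 51.3833
rack_plate 0.56 [ 0.475 -0.331  0.014]
rack_row 0.73 [ 0.451 -0.134  0.014]
knob_mid 0.59 [ 0.466 -0.386  0.142]
shaker_mid 0.49 [0.642 0.125 0.045]
spice_jar_mid 0.57 [0.637 0.187 0.052]
pepper 0.94 [0.657 0.044 0.   ]
mug 0.76 [ 0.667 -0.121  0.   ]
egg_timer 0.69 [ 0.698 -0.358  0.   ]
tea_candle 0.44 [ 0.667 -0.206  0.   ]
......................#########............###########..........###########...........#############...........................
.................#################......#################...###################....##################.........................
...............#################################################################.#####################........................
...............########################################################################################.......................
................################################################################.#####################........................
................####################.####################...##################.#...##################.........................
...................##############........##############........#############...........#########..............................
0.47 [225. 226. 228.] (380, 287) [ 0.4487 -0.0796] size px 17 16 model [18. 17.]
```

```bash
python3 -c "
from plant import sign_off
print(sign_off())"
```

```text
the job is handed in; nothing more can be done
None
```

I clamped the rack first, with the plate under the foot and the crank about half a turn past contact by my estimate. I then stood all four tins upright in one touching row, left the other things where they were, and handed the job in at about 51 s.

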